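# Load the mezze set into the warming drawer

## Robot

A 6-joint arm with a two-finger parallel gripper is mounted at the origin on the work surface. World frame = base frame: x ahead of the robot, y to its left, z up, the work surface at z = 0. Lengths are in m, angles in rad, forces in N, time in s.
With the tool pointing down it reaches from about 0.35 to 0.725 m from the base axis. Payload 6 kg.
Tool frame: the origin (TCP) lies on the centre line of the jaws, within the pads' length; the fingertips stand 25 mm ahead of it and the grasp point (between the pads) lies 6 mm ahead of it; z points along the fingers, x is the direction in which the jaws open and shut, and the axes are right-handed (so a half turn about z gives the same grasp; the last joint's range is limited). The gripper opens to 85 mm and grips with 20 to 120 N. Pads are 22 mm wide; open, the fingers measure 114 mm over their backs; the gripper's body (76 mm by 85 mm) begins 54 mm behind the grasp point. The pads swing forward as they close: fully open they stand 13 mm farther back than shut.
Start: joints at [-0.925, 0.04, 0.085, 0, -1.615, -0.334], TCP at [0.184, -0.571, 0.256] pointing down, gripper open.
Joint ranges: [-2.56, 2.56], [-1.29, 2.01], [-1.08, 1.49], [-3.29, 1.98], [-2.81, -0.18], [-2.99, 2.99]. Speed limits (rad/s): [2.57, 2.57, 3.01, 3.14, 3.14, 3.14].

## Interface

Orientations are given as a 3x3 rotation matrix whose columns are the frame's x, y, z axes.
In Python, from plant import arm gives the robot as it stands. The module is installed in compiled form; this text tells all that it offers.
- The arm moves only by the tool step_arm, never from a script. Its argument "commands" is one flat list of numbers, 7 for each row, row after row: the shift along the tool's x, y, z in m, then the turn, a rotation vector about the tool's x, y, z in rad, then the opening, from -1 (shut) to 1 (fully open), so that 0 is half open. In form: [tx, ty, tz, rx, ry, rz, claw, tx, ty, tz, rx, ry, rz, claw, ...]. A call has exactly 8 rows; each row is the pose to reach, as a shift and turn from the pose measured when the call began, along the tool's axes at that moment; what a row does not reach only later rows make up. A row lasts 1/12 s, in which the tool goes at most 41.7 mm and 7.16 degrees, less where a joint would pass 70% of its speed; a pose out of reach is approached as far as the arm can. A call with a gripper value outside its range is refused whole. The fingers move at their own pace and stop on an object; "grip_force" is the grip in N (left out, the last holds). Time passes only in rows, so rows that repeat a pose let the fingers close, or fill a call up. It gives the time, the measured TCP pose, the force and the opening at its end, in the units of the state.
- arm.read_state(): the state, without advancing time (a new reading comes with each control period).
- arm.snapshot(name): name is "side" or "top" or "wrist"; returns a dict with "color" (384x512x3 uint8, red, green, blue), "z_map" (384x512 float32, m along the optical axis (not along the pixel's ray), 0 where there is no reading), "fx", "fy", "cx", "cy" (pixels), "k1" (the pictures are not rectified: a ray, as slopes to the right and down, at radius r is drawn at 1 + k1 r^2 times it, then the intrinsics apply), "position" and "orientation" of the camera in the world. Camera axes: x right, y down, z forward; pixel columns grow to the right and rows downward; lengths in m; the calibration is good to about 2 mm. A picture is of the moment at which its call begins.
- arm.hand_in(): hands the job in, once; it reports no verdict.
The state is a dict: "clock": time; "joint_pos": joint angles; "joint_velocities": joint speeds; "joint_efforts": joint torques, N m; "tool_pos": TCP position; "ee_rot": TCP orientation; "contact_force": force on the tool from outside, world axes, zero at the start; "wrist_torque": the same for the moment, N m; "finger_gap": finger opening in m.
Only numpy, scipy, OpenCV 4.12 (cv2) and the standard library are available. Lean on these libraries where they do the work, as an engineer would, in place of code of your own. Each camera call takes 0.05 s, during which the arm holds its last target.

## Task

Get the mezze set ready to warm: in the open warming drawer, slide the clay dish, without lifting it, into the chrome dish rack until it is fully home against the end rail; then set the two-well tray squarely in the dish, and then the aluminium lid squarely in the tray, putting each down gently, never dropped. Then push the drawer fully shut without slamming it. Do not touch the blue dipping bowl in the drawer or let anything bump it, and leave everything else on the counter where it stands.

Things in the scene. Friction and masses are not known exactly. Their poses are not given: they have to be found in the camera images.
- dish_mid (a point): Centre, half-way up, of the clay-coloured open stoneware dish (0.4-0.65 kg) in the right half of the open drawer: 100 mm (its x) by 120 mm (its y), 40 mm high, walls 6 mm, inner floor 8 mm above its underside (hollow 88 x 108 mm). z up; a half turn makes no difference. Too wide to grasp across; about 3 to 8 N slides it over the drawer's glass floor.
- bay (a point): Rack home: the point on top of the drawer's glass floor (18 mm above the counter) where the middle of the dish's underside belongs, dish y along this y. Moves with the drawer; x to the drawer's back, y to its left, z up. The rack is a U of 8 mm round chrome rail, top 16 mm above the floor, open to the right (-y): side rails 105 mm apart inside, at x = -52.5 and +52.5 mm.
- end_rail (a point): Middle of the rack's closed left end, on the glass floor at the inner face of the end rail, 62 mm in +y from bay; the dish home touches it or all but touches. The side rails run straight from here for 102 mm to the right, then flare outwards, each by 22 mm, over another 35 mm, as a lead-in.
- drawer_front (a point): Centre of the outer face of the drawer's bronze front panel (444 mm wide, 8 to 128 mm above the counter, 20 mm thick, no handle); x points into the drawer. The glass floor starts behind the panel and is 394 mm wide between steel sides 26 mm high; bay lies 150 mm behind the panel's inner face.
- drawer (a joint): How far the drawer is pushed in, in m: 0 fully out, 0.28 fully shut; starts at 0.015 to 0.030. It slides along its own x with about 5 N of friction plus 12 N per m/s, and stays where it is left.
- tray_mid (a point): Centre, half-way up, of the off-white stoneware two-well tray (0.25-0.4 kg) on the counter left or right of the drawer: 100 mm (its x) by 120 mm (its y), 36 mm high, walls 8 mm. z up; a half turn makes no difference. Seated, its plug is inside the dish mouth (3 mm play each side), its walls rest on the dish rim, and its underside is 32 mm above the dish's.
- tray_divider (a point): Top middle of the tray's dividing wall, the place to pinch it from above, one finger in each well: the wall runs along the tray's x, 10 mm thick, 84 mm long, its top 30 mm above the tray's underside; on either side a well 47 mm wide (y), its floor 21 mm below this point. Under the tray a plug of 82 x 102 mm, 8 mm deep.
- lid_mid (a point): Centre, half-way up, of the aluminium lid (0.17 kg) on the counter, on the other side of the drawer from the tray: plate 100 mm (its x) by 120 mm (its y), 4 mm thick, under it a plug 78 x 98 mm, 5 mm deep, that goes inside the tray mouth (3 mm play). Overall height 31 mm. z up; a half turn makes no difference. Seated, its underside is 31 mm above the tray's.
- lid_handle (a point): Top middle of the lid's wooden bar handle, 31 mm above the lid's underside: the bar runs along the lid's x, 60 mm long, 12 mm wide, 10 mm high, on two posts, 12 mm clear above the plate.
- warmer_front (a point): Bottom middle of the front plane of the fixed steel housing, at counter height, x pointing to its back: 450 mm wide, 140 mm high, 360 mm deep. Its mouth is clear up to 125 mm above the counter; the finished stack reaches 112 mm.
- dip_bowl: Blue ceramic dipping bowl standing in the front left part of the drawer, 62 mm wide, 34 mm high; origin under its centre. Bystander, rides with the drawer.
- canister: Closed glass canister with wooden lid, 92 mm wide, 148 mm high; origin under its centre. Bystander.
- mill: Dark wooden spice mill, 54 mm wide, 155 mm high; origin under its centre. Bystander.
- cups: Stack of four nested pastel plastic cups, 77 mm wide, 135 mm high; origin under its centre. Bystander.
- date_jar: Amber glass jar with brass cap, 68 mm wide, 100 mm high; origin under its centre. Bystander.
- finjan: Small white coffee cup, 54 mm wide, 50 mm high; origin under its centre. Bystander.
- spoon: Wooden spoon lying flat, 200 mm long along its x. Bystander.
Things that resemble listed ones, but are neither listed nor needed, are in the scene too. Leave any green or turquoise look-alike of the part that bears dish_mid alone.

How it is judged:
On the way, in this order (a step that is already met when the one before it is completed fails the run):
1. the dish has been slid home into the rack (x of dish_mid in the frame of bay between -0.005 and 0.005 m and y of dish_mid in the frame of bay between -0.006 and 0.006 m and z of dish_mid in the frame of bay between 0.016 and 0.024 m and angle between the y axis of dish_mid and the y axis of bay, either way round below 0.07 rad and contact force between the fingers and dish below 0.2 N and linear speed of dish below 0.02 m/s), for 0.2 s.
2. the tray sits squarely in the dish, let go (x of dish_mid in the frame of bay between -0.005 and 0.005 m and y of dish_mid in the frame of bay between -0.006 and 0.006 m and z of dish_mid in the frame of bay between 0.016 and 0.024 m and angle between the y axis of dish_mid and the y axis of bay, either way round below 0.07 rad and x of tray_mid in the frame of dish_mid between -0.0045 and 0.0045 m and y of tray_mid in the frame of dish_mid between -0.0045 and 0.0045 m and z of tray_mid in the frame of dish_mid between 0.027 and 0.033 m and angle between the y axis of tray_mid and the y axis of dish_mid, either way round below 0.08 rad and angle between the z axis of tray_mid and the z axis of dish_mid, either way round below 0.04 rad and contact force between the fingers and tray below 0.2 N and linear speed of tray below 0.02 m/s), for 0.2 s.
3. the lid sits squarely in the tray, let go (x of dish_mid in the frame of bay between -0.005 and 0.005 m and y of dish_mid in the frame of bay between -0.006 and 0.006 m and z of dish_mid in the frame of bay between 0.016 and 0.024 m and angle between the y axis of dish_mid and the y axis of bay, either way round below 0.07 rad and x of tray_mid in the frame of dish_mid between -0.0045 and 0.0045 m and y of tray_mid in the frame of dish_mid between -0.0045 and 0.0045 m and z of tray_mid in the frame of dish_mid between 0.027 and 0.033 m and angle between the y axis of tray_mid and the y axis of dish_mid, either way round below 0.08 rad and angle between the z axis of tray_mid and the z axis of dish_mid, either way round below 0.04 rad and x of lid_mid in the frame of tray_mid between -0.0045 and 0.0045 m and y of lid_mid in the frame of tray_mid between -0.0045 and 0.0045 m and z of lid_mid in the frame of tray_mid between 0.0255 and 0.0315 m and angle between the y axis of lid_mid and the y axis of tray_mid, either way round below 0.08 rad and angle between the z axis of lid_mid and the z axis of tray_mid, either way round below 0.04 rad and contact force between the fingers and lid below 0.2 N and linear speed of lid below 0.02 m/s), for 0.2 s.
4. the drawer is shut on the finished stack (x of dish_mid in the frame of bay between -0.005 and 0.005 m and y of dish_mid in the frame of bay between -0.006 and 0.006 m and z of dish_mid in the frame of bay between 0.016 and 0.024 m and angle between the y axis of dish_mid and the y axis of bay, either way round below 0.07 rad and x of tray_mid in the frame of dish_mid between -0.0045 and 0.0045 m and y of tray_mid in the frame of dish_mid between -0.0045 and 0.0045 m and z of tray_mid in the frame of dish_mid between 0.027 and 0.033 m and angle between the y axis of tray_mid and the y axis of dish_mid, either way round below 0.08 rad and angle between the z axis of tray_mid and the z axis of dish_mid, either way round below 0.04 rad and x of lid_mid in the frame of tray_mid between -0.0045 and 0.0045 m and y of lid_mid in the frame of tray_mid between -0.0045 and 0.0045 m and z of lid_mid in the frame of tray_mid between 0.0255 and 0.0315 m and angle between the y axis of lid_mid and the y axis of tray_mid, either way round below 0.08 rad and angle between the z axis of lid_mid and the z axis of tray_mid, either way round below 0.04 rad and value of joint drawer above 0.274 m), for 0.2 s.
At the end, for the whole second after the job is handed in: Drawer shut within 6 mm; dish in the rack within 5 mm (x), 6 mm (y), 0.07 rad of home; tray seated in the dish and lid in the tray, each within 4.5 mm sideways, 3 mm in height, 0.08 rad in turn and level to 0.04 rad; all at rest, the blue bowl upright (all of step 4 and linear speed of each of dish, tray, lid below 0.02 m/s and angle between dip_bowl's own z axis and vertical below 0.15 rad); the robot touches nothing.
It fails at once if the clay dish is lifted (more than 12 mm off the drawer floor) or tipped (z of dish_mid in the frame of bay above 0.032 m or angle between dish_mid's own z axis and vertical above 0.2 rad).
It fails at once if tray or lid is dropped (falls free faster than 0.5 m/s) ((contact force between the fingers and tray below 0.05 N and linear speed of tray above 0.5 m/s) or (contact force between the fingers and lid below 0.05 N and linear speed of lid above 0.5 m/s)).
It fails at once if the drawer is slammed (shutting faster than 0.5 m/s) (velocity of joint drawer above 0.5 m/s).
It fails at once if the blue dipping bowl is touched or bumped (over 1 N) or tipped ((contact force between dip_bowl and the fingers above 1 N or contact force between dip_bowl and the arm above 1 N or contact force between dip_bowl and dish above 1 N or contact force between dip_bowl and tray above 1 N or contact force between dip_bowl and lid above 1 N) or angle between dip_bowl's own z axis and vertical above 0.3 rad).
It fails at once if a bystander on the counter is moved by more than 20 mm (distance of any of canister, mill, cups, date_jar, finjan, spoon from where it was at the start of the episode above 0.02 m).
It also fails if it takes over 72 s, if anything falls off the work surface, if the arm or the gripper's body presses on something with over 40 N, if the wrist force passes 120 N, or if a joint passes its speed limit or range.

## Working session

There is one attempt and no reset: what is moved stays moved. The work goes in short steps, Python scripts to look and compute and a tool call to move; the robot and the scene stay as the last step left them, time stands still between calls to the robot, and variables do not carry over. Pictures are saved under pics/ and viewed, and the job is handed in when it is done.

Besides the shell and the picture viewer there is one more tool, called after "Emit:" by a JSON object that holds its "op" and its "data", one argument or row to a line. step_arm: Moves the arm, as the interface text tells. Its arguments: {"type":"object","properties":{"commands":{"type":"array","items":{"type":"number"}},"grip_force":{"type":"number"}},"required":["commands"]}

```bash
mkdir -p pics
cat > h.py <<'E'
import numpy as np, cv2
from plant import arm
np.set_printoptions(precision=4,suppress=True)
def st():
    s=arm.read_state()
    for k in ("clock","joint_pos","tool_pos","ee_rot","contact_force","finger_gap"): print(k,np.array(s[k]).tolist() if k!='ee_rot' else np.round(s[k],4).tolist())
    return s
def snap(n,f):
    d=arm.snapshot(n); cv2.imwrite('pics/'+f+'.png',d['color'][:,:,::-1]); np.save('pics/'+f+'.npy',d,allow_pickle=True); return d
def load(f): return np.load('pics/'+f+'.npy',allow_pickle=True).item()
def rays(d,uv):
    uv=np.asarray(uv,float).reshape(-1,2)
    p=np.c_[(uv[:,0]-d['cx'])/d['fx'],(uv[:,1]-d['cy'])/d['fy']]
    q=p.copy()
    for _ in range(20): q=p/(1+d['k1']*(q**2).sum(1,keepdims=True))
    return q
def plane(d,uv,z):
    q=rays(d,uv); r=np.c_[q,np.ones(len(q))]@np.array(d['orientation']).T
    o=np.array(d['position']); t=(z-o[2])/r[:,2]; return o+r*t[:,None]
def pts(d):
    h,w=d['z_map'].shape; u,v=np.meshgrid(np.arange(w),np.arange(h))
    q=rays(d,np.c_[u.ravel(),v.ravel()]); Z=d['z_map'].ravel()
    P=np.c_[q,np.ones(len(q))]*Z[:,None]
    P=P@np.array(d['orientation']).T+np.array(d['position']); P[Z==0]=np.nan
    return P.reshape(h,w,3)
E
python3 - <<'E'
from h import *
st()
for n in ('top','side','wrist'):
    d=snap(n,n+'0'); print(n,d['position'],np.array(d['orientation']).tolist(),d['fx'],d['cx'],d['cy'],d['k1'])
E
```

```text
clock 0.0
joint_pos [-0.9253072012976411, 0.04078001917935249, 0.08375855049056101, -0.0004755025184741958, -1.6154678239578104, -0.3336830292670607]
tool_pos [0.18404943170126292, -0.5707662588634014, 0.25526574183278106]
ee_rot [[-0.3068, 0.9518, -0.0006], [0.9518, 0.3068, 0.0016], [0.0018, -0.0001, -1.0]]
contact_force [-0.019384653583153937, -0.6189784037629713, 0.43508347837155986]
finger_gap 0.08539358022955623
top [0.2889 0.018  1.9234] [[-0.013245697397821731, -0.9942689425248235, 0.10608403004700737], [-0.9998504684916871, 0.01199056249133742, -0.012460620694608807], [0.011117200969620067, -0.10623321675309635, -0.9942790913525693]] 464.5140381144796 260.5804551258949 189.26271256982665 -0.03526096597001651
side [-0.0827  0.8911  1.0956] [[-0.8231750254353941, -0.3969524889294979, 0.4059699484347517], [-0.5677687377543138, 0.5696358010389996, -0.594267376358092], [0.004640897360556245, -0.7196831078379804, -0.694287178597124]] 346.87809948362747 254.31946666438878 192.84285626230866 -0.0594149051228831
wrist [ 0.1082 -0.5957  0.3732] [[-0.30820008780845637, 0.9032108828585808, 0.2987018696973351], [0.9513210282114467, 0.2922822555489682, 0.097772104272766], [0.0010035724073150717, 0.31429474093123433, -0.949324922597839]] 282.7167679596303 254.6535868642471 188.60324986356545 0.0211754330432459
```

View pics/top0.png

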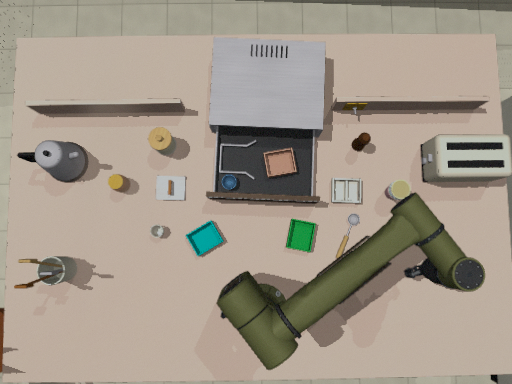

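View pics/side0.png

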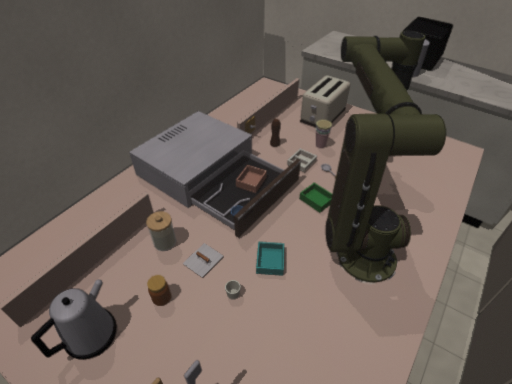

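View pics/wrist0.png

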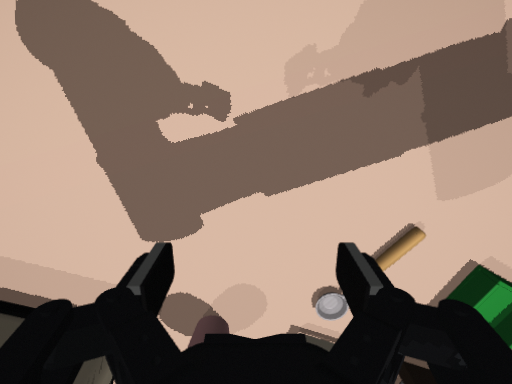

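The top view shows the clay dish at about (280,163), the rack at (235,160) opening right, and the blue bowl at (230,183). The lid is at (171,188) on the left and the tray at (346,191) on the right. The drawer front is at row 197. The turquoise (205,239) and green (301,236) dishes are look-alikes.

Run:
```python
from h import *
d=load('top0'); P=pts(d)
for n,uv,z in [('dish',(280,163),.058),('lid',(171,188),.02),('tray',(346,191),.036),('bowl',(230,183),.05),('frontL',(208,197),.128),('frontR',(319,202),.128),('mouthL',(212,128),.14),('canister',(161,140),.148),('finjan',(157,231),.05),('green',(301,236),.04),('spoon',(353,220),.01),('mill',(361,142),.15),('cups',(400,190),.135),('turq',(205,239),.04),('railend',(220,158),.03)]:
    print(n,plane(d,uv,z)[0],P[uv[1],uv[0]])
c=d['color'][20:260,90:420][:,:,::-1]
cv2.imwrite('pics/c1.png',cv2.resize(c[70:190,40:300],None,fx=3,fy=3,interpolation=cv2.INTER_CUBIC))
```

```text
dish [ 0.5944 -0.0858  0.058 ] [ 0.5996 -0.0876  0.026 ]
lid [0.5017 0.363  0.02  ] [0.5034 0.3657 0.0052]
tray [ 0.4789 -0.3556  0.036 ] [ 0.48   -0.3576  0.0259]
bowl [0.5159 0.1183 0.05  ] [0.519  0.1197 0.024 ]
frontL [0.4528 0.1997 0.128 ] [0.4532 0.2002 0.1235]
frontR [ 0.428  -0.2307  0.128 ] [ 0.4382 -0.2489 -0.003 ]
mouthL [0.7228 0.1827 0.14  ] [0.7385 0.1886 0.0754]
canister [0.6756 0.3802 0.148 ] [0.678  0.3824 0.1371]
finjan [0.3253 0.4127 0.05  ] [0.3262 0.423  0.0012]
green [ 0.298  -0.1664  0.04  ] [ 0.2982 -0.1705 -0.0018]
spoon [ 0.3609 -0.3859  0.01  ] [ 0.3611 -0.3874  0.0029]
mill [ 0.6588 -0.3983  0.15  ] [ 0.6601 -0.3998  0.1436]
cups [ 0.4703 -0.5477  0.135 ] [ 0.4706 -0.5485  0.1324]
turq [0.291 0.221 0.04 ] [0.2911 0.2248 0.0053]
railend [0.6227 0.16   0.03  ] [0.6226 0.16   0.0305]
```

View pics/c1.png

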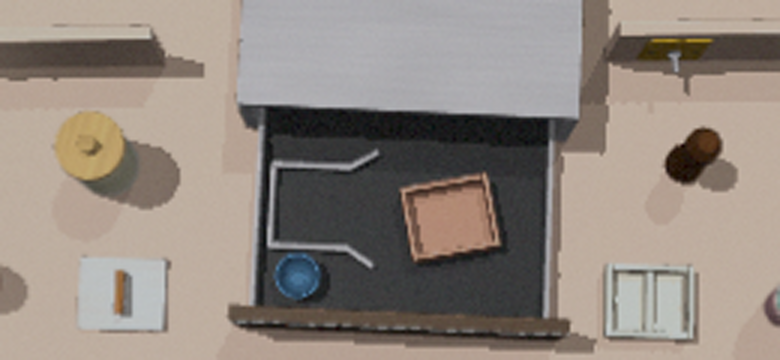

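Emit:
{"op": "step_arm", "data": {
  "commands": [0.21, 0.235, -0.06, 0, 0, 0.37, 1, 0.21, 0.235, -0.06, 0, 0, 0.37, 1, 0.21, 0.235, -0.06, 0, 0, 0.37, 1, 0.21, 0.235, -0.06, 0, 0, 0.37, 1, 0.21, 0.235, -0.06, 0, 0, 0.37, 1, 0.21, 0.235, -0.06, 0, 0, 0.37, 1, 0.21, 0.235, -0.06, 0, 0, 0.37, 1, 0.21, 0.235, -0.06, 0, 0, 0.37, 1]
}}

```text
clock: 0.82
tool_pos: [0.3438, -0.297, 0.3162]
ee_rot: [[0.058, 0.998, 0.0], [0.998, -0.058, 0.001], [0.001, 0.0, -1.0]]
contact_force: [1.3, -0.5, 0.4]
finger_gap: 0.0858
```

Run:
```python
from h import *
st(); snap('wrist','w1')
```

```text
clock 0.8167
joint_pos [-0.26618013027895326, -0.3342647757321604, -0.1397160595143055, -0.0013011301036917697, -1.7655456942111054, -1.3629411903168953]
tool_pos [0.3437732096766949, -0.29697660939111664, 0.3162143988184949]
ee_rot [[0.058, 0.9983, 0.0001], [0.9983, -0.058, 0.0013], [0.0013, 0.0001, -1.0]]
contact_force [1.2691725956696969, -0.5388533390612118, 0.3830084866571376]
finger_gap 0.08581770443965347
```

View pics/w1.png

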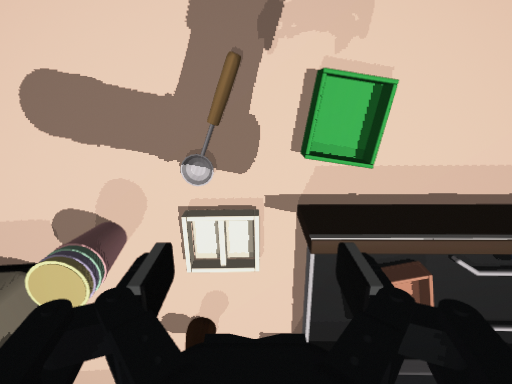

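Emit:
{"op": "step_arm", "data": {
  "commands": [0.31, 0.15, -0.04, 0, 0, 0, 1, 0.31, 0.15, -0.04, 0, 0, 0, 1, 0.31, 0.15, -0.04, 0, 0, 0, 1, 0.31, 0.15, -0.04, 0, 0, 0, 1, 0.31, 0.15, -0.04, 0, 0, 0, 1, 0.31, 0.15, -0.04, 0, 0, 0, 1, 0.31, 0.15, -0.04, 0, 0, 0, 1, 0.31, 0.15, -0.04, 0, 0, 0, 1]
}}

```text
clock: 1.53
tool_pos: [0.5037, -0.0072, 0.3565]
ee_rot: [[0.053, 0.999, 0.004], [0.999, -0.053, 0.002], [0.002, 0.004, -1.0]]
contact_force: [0.6, 0.3, 0.8]
finger_gap: 0.0857
```

Run:
```python
from h import *
st(); snap('wrist','w2'); snap('top','t2')
```

```text
clock 1.5333
joint_pos [0.38614510141545805, -0.1835721876113859, 0.05687455788832684, -0.0004443135294119893, -1.806995003839906, -2.0096005065497784]
tool_pos [0.50371964717159, -0.007178565833213661, 0.3565074639220681]
ee_rot [[0.0525, 0.9986, 0.0038], [0.9986, -0.0525, 0.002], [0.0022, 0.0037, -1.0]]
contact_force [0.5541431701328741, 0.26475151116985307, 0.7901367304973608]
finger_gap 0.08565131453450088
```

View pics/w2.png

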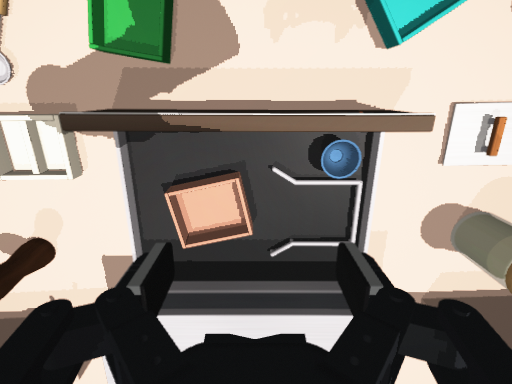

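```bash
cat >> h.py <<'E'
def rect(P,lo,hi,x,y,mask=None):
    m=(P[...,2]>lo)&(P[...,2]<hi)&(P[...,0]>x[0])&(P[...,0]<x[1])&(P[...,1]>y[0])&(P[...,1]<y[1])
    if mask is not None: m&=mask
    q=P[m]; 
    if len(q)<5: print('few',len(q)); return q
    r=cv2.minAreaRect((q[:,:2]*1000).astype(np.float32))
    print(len(q),'c',r[0],'size',r[1],'ang',r[2],'zmed',np.median(q[:,2]),'ctr',(q[:,:2].min(0)+q[:,:2].max(0))/2)
    return q
E
python3 - <<'E'
from h import *
d=load('w2');P=pts(d)
for uv in [(210,205),(170,205),(355,210),(315,242),(330,182),(250,123),(340,155),(340,140),(30,150),(250,230),(495,140),(455,140)]: print(uv,P[uv[1],uv[0]])
print('dish');rect(P,.050,.066,(.5,.7),(-.18,0))
print('lid');rect(P,.004,.016,(.4,.6),(.29,.45))
d1=load('w1');P1=pts(d1)
print('tray');q=rect(P1,.030,.044,(.4,.56),(-.43,-.28))
print('trayw2');rect(P,.030,.044,(.4,.56),(-.43,-.28))
print('front');q=rect(P,.118,.138,(.38,.5),(-.26,.26))
t=load('t2');T=pts(t)
print('top dish');rect(T,.045,.07,(.5,.7),(-.18,0))
print('top front');rect(load('top0') and pts(load('top0')),.11,.138,(.38,.5),(-.26,.26))
c=d['color'][:,:,::-1]
cv2.imwrite('pics/c2.png',cv2.resize(c[100:280,110:390],None,fx=2.8,fy=2.8,interpolation=cv2.INTER_CUBIC))
E
```

```text
(210, 205) [ 0.5988 -0.0872  0.0271]
(170, 205) [ 0.5834 -0.1444  0.0579]
(355, 210) [0.618  0.1569 0.0332]
(315, 242) [0.6762 0.0911 0.0318]
(330, 182) [0.5659 0.113  0.0346]
(250, 123) [ 0.4564 -0.0097  0.1293]
(340, 155) [0.5242 0.1301 0.0248]
(340, 140) [0.4957 0.1213 0.0509]
(30, 150) [ 0.4907 -0.3567  0.0305]
(250, 230) [ 0.6337 -0.0207  0.0582]
(495, 140) [0.5122 0.3645 0.0309]
(455, 140) [0.5129 0.3189 0.0095]
dish
1218 c (601.996337890625, -84.74727630615234) size (100.15523529052734, 119.8919448852539) ang 9.599032402038574 zmed 0.05780397910226967 ctr [ 0.6019 -0.0846]
lid
3456 c (507.2677001953125, 362.911865234375) size (111.7552490234375, 100.03984069824219) ang 87.68817901611328 zmed 0.009101722521312527 ctr [0.5067 0.3617]
tray
1576 c (485.73358154296875, -357.79010009765625) size (120.01048278808594, 100.62916564941406) ang 87.35697937011719 zmed 0.03584539065253803 ctr [ 0.4858 -0.3577]
trayw2
1413 c (486.9961853027344, -353.10357666015625) size (115.43180847167969, 99.6553726196289) ang 87.11648559570312 zmed 0.03579406482232861 ctr [ 0.4879 -0.3542]
front
7036 c (455.9290466308594, -12.777145385742188) size (444.5677185058594, 22.094514846801758) ang 86.88771057128906 zmed 0.1281018820032653 ctr [ 0.4555 -0.0123]
top dish
84 c (603.8494873046875, -116.4198989868164) size (101.03607940673828, 54.698829650878906) ang 9.870777130126953 zmed 0.05646546103374939 ctr [ 0.6036 -0.1186]
top front
646 c (452.6131286621094, -11.61810302734375) size (440.21685791015625, 22.339319229125977) ang 86.9151840209961 zmed 0.12753704040979463 ctr [ 0.4521 -0.0117]
```

View pics/c2.png

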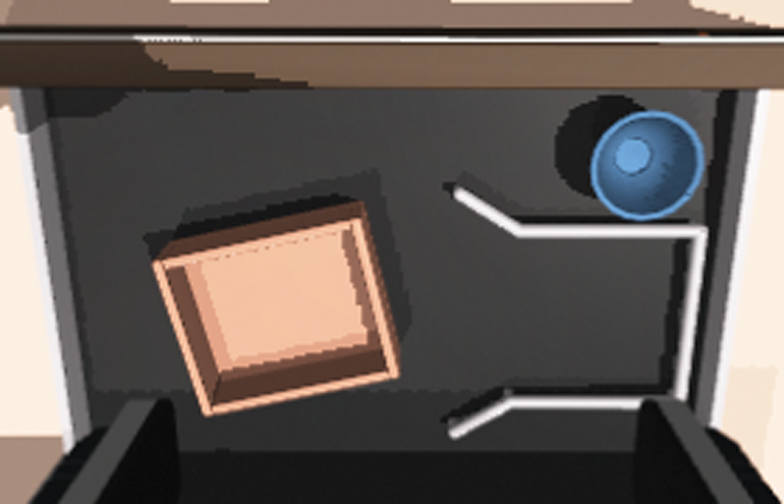

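Run:
```python
from h import *
d=load('w2');P=pts(d)
a=-0.0543; ex=np.array([np.cos(a),np.sin(a)]); ey=np.array([-ex[1],ex[0]]); o=np.array([.45593,-.01278])+.01*ex
Q=np.stack([(P[...,:2]-o)@ex,(P[...,:2]-o)@ey,P[...,2]],-1)  # drawer frame from inner face centre
m=(Q[...,2]>.026)&(Q[...,2]<.040)&(Q[...,0]>.07)&(Q[...,0]<.24)&(Q[...,1]>.04)&(Q[...,1]<.196)
q=Q[m]
hi=q[q[:,2]>.031]
for n,s in (('side1',(hi[:,0]<.12)&(hi[:,1]>.08)&(hi[:,1]<.14)&(hi[:,0]>.085)),('side2',(hi[:,0]>.18)&(hi[:,1]>.08)&(hi[:,1]<.13)),('end',(hi[:,0]>.11)&(hi[:,0]<.19)&(hi[:,1]>.14)&(hi[:,1]<.19))):
    g=hi[s]; print(n,len(g),g.min(0),g.max(0),np.median(g,0))
    if n!='end': print(np.polyfit(g[:,1],g[:,0],1))
    else: print(np.polyfit(g[:,0],g[:,1],1))
mb=(d['color'][...,2]>1.4*d['color'][...,0].astype(float))&(d['color'][...,2]>60)&(Q[...,2]>.042)&(Q[...,2]<.06)
g=P[mb&(Q[...,1]>.05)&(Q[...,1]<.2)&(Q[...,0]<.15)&(Q[...,0]>0)];print('bowl',len(g),g.min(0),g.max(0))
g=Q[mb&(Q[...,1]>.05)&(Q[...,1]<.2)&(Q[...,0]<.15)&(Q[...,0]>0)];print('bowl drawer',len(g),g.min(0),g.max(0))
dc=np.array([.602,-.0847])-o; print('dish in drawer',dc@ex,dc@ey)
```

```text
side1 178 [0.09   0.08   0.0311] [0.0975 0.1395 0.0362] [0.0931 0.1101 0.0334]
[-0.0042  0.0939]
side2 128 [0.2021 0.0802 0.031 ] [0.2103 0.1295 0.0361] [0.2054 0.1047 0.0337]
[-0.0004  0.2059]
end 194 [0.1103 0.1759 0.0312] [0.1897 0.1842 0.0361] [0.148  0.1796 0.0336]
[-0.0006  0.1798]
bowl 504 [0.4941 0.0933 0.042 ] [0.5547 0.1534 0.0548]
bowl drawer 504 [0.0207 0.1094 0.042 ] [0.0814 0.1694 0.0548]
dish in drawer 0.13975804712055753 -0.06388629448196902
```

```bash
cat >> h.py <<'E'
from scipy.spatial.transform import Rotation as Ro
def goal(x,y,z,yawdeg):
    s=arm.read_state(); R=np.array(s['ee_rot']); p=np.array(s['tool_pos'])
    a=np.radians(yawdeg); X=np.array([np.cos(a),np.sin(a),0]); Z=np.array([0,0,-1.]); Y=np.cross(Z,X)
    G=np.c_[X,Y,Z]; D=np.array([x,y,z])-p
    print('shift',R.T@D,'norm',np.linalg.norm(D),'rot',Ro.from_matrix(R.T@G).as_rotvec(),'t',s['clock'],'F',np.array(s['contact_force']),'p',p,'gap',s['finger_gap'])
E
python3 -c "
from h import *
goal(.602,-.0847,.14,99.6)"
```

```text
shift [-0.0754  0.1007  0.2144] norm 0.2485541812847124 rot [ 0.0005 -0.0019 -0.2158] t 1.6333 F [-0.4093  0.1116 -1.2317] p [ 0.5049 -0.005   0.3545] gap 0.08541769694306539
```

Emit:
{"op": "step_arm", "data": {
  "commands": [-0.0754, 0.1007, 0.2144, 0.0005, -0.0019, -0.2158, 0.64, -0.0754, 0.1007, 0.2144, 0.0005, -0.0019, -0.2158, 0.64, -0.0754, 0.1007, 0.2144, 0.0005, -0.0019, -0.2158, 0.64, -0.0754, 0.1007, 0.2144, 0.0005, -0.0019, -0.2158, 0.64, -0.0754, 0.1007, 0.2144, 0.0005, -0.0019, -0.2158, 0.64, -0.0754, 0.1007, 0.2144, 0.0005, -0.0019, -0.2158, 0.64, -0.0754, 0.1007, 0.2144, 0.0005, -0.0019, -0.2158, 0.64, -0.0754, 0.1007, 0.2144, 0.0005, -0.0019, -0.2158, 0.64]
}}

```text
clock: 2.3
tool_pos: [0.6006, -0.0859, 0.1365]
ee_rot: [[-0.165, 0.986, -0.006], [0.986, 0.165, -0.001], [0.0, -0.007, -1.0]]
contact_force: [0.5, -0.7, 0.7]
finger_gap: 0.0697
```

```bash
python3 -c "
from h import *
d=snap('wrist','w3');P=pts(d);rect(P,.05,.066,(.52,.7),(-.17,0))
goal(.602,-.0847,.058,99.6)"
```

```text
4917 c (602.0877075195312, -84.94294738769531) size (100.15361785888672, 120.05764770507812) ang 9.517107009887695 zmed 0.05775284316128407 ctr [ 0.6014 -0.087 ]
shift [0.0008 0.0005 0.0818] norm 0.08178896014187838 rot [-0.0014  0.0008 -0.0007] t 2.35 F [-0.562   0.4346  1.4492] p [ 0.6017 -0.0855  0.1398] gap 0.06988662314842192
```

View pics/w3.png

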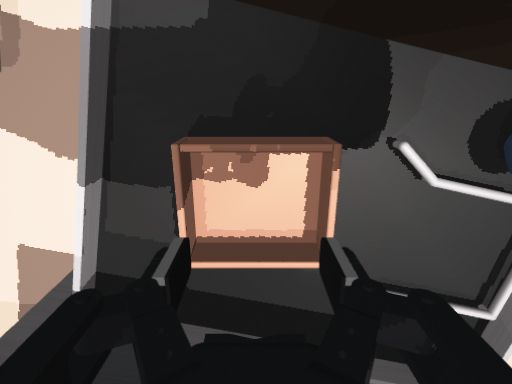

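Emit:
{"op": "step_arm", "data": {
  "commands": [0.0008, 0.0005, 0.015, -0.0014, 0, 0, 0.64, 0.0008, 0.0005, 0.03, -0.0014, 0, 0, 0.64, 0.0008, 0.0005, 0.045, -0.0014, 0, 0, 0.64, 0.0008, 0.0005, 0.052, -0.0014, 0, 0, 0.64, 0.0008, 0.0005, 0.057, -0.0014, 0, 0, 0.64, 0.0008, 0.0005, 0.062, -0.0014, 0, 0, 0.64, 0.0008, 0.0005, 0.067, -0.0014, 0, 0, 0.64, 0.0008, 0.0005, 0.067, -0.0014, 0, 0, 0.64]
}}

```text
clock: 3.02
tool_pos: [0.6019, -0.0845, 0.0727]
ee_rot: [[-0.166, 0.986, 0.0], [0.986, 0.166, -0.001], [-0.001, 0.0, -1.0]]
contact_force: [-0.2, 0.0, -1.1]
finger_gap: 0.0697
```

```bash
python3 -c "
from h import *
d=snap('wrist','w4');P=pts(d)
s=snap('side','s4')
cv2.imwrite('pics/s4c.png',cv2.resize(s['color'][100:260,150:350,::-1],None,fx=3.5,fy=3.5,interpolation=cv2.INTER_CUBIC))
goal(.602,-.0847,.058,99.6)"
```

```text
shift [ 0.     -0.0002  0.0153] norm 0.015324447937778613 rot [ 0.0006  0.001  -0.0006] t 3.1167 F [ 0.1921 -0.0677  0.2857] p [ 0.6022 -0.0847  0.0733] gap 0.07008032691242923
```

View pics/w4.png

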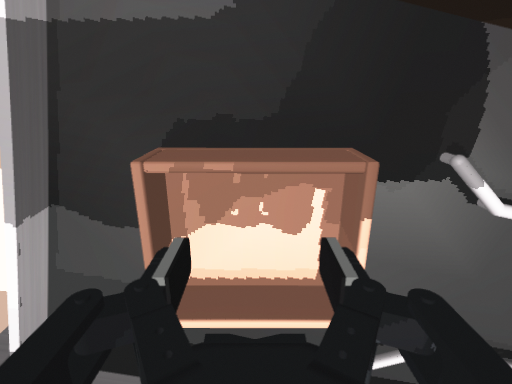

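View pics/s4c.png

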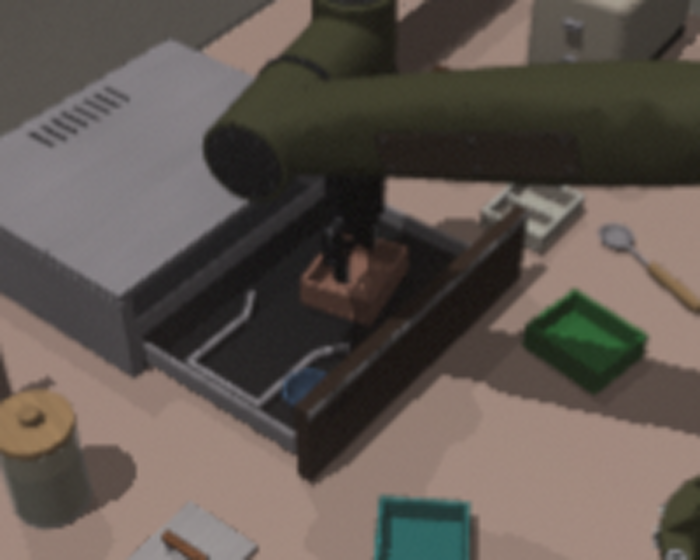

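Emit:
{"op": "step_arm", "data": {
  "commands": [0, 0, 0.005, 0, 0, 0, 0.64, 0, 0, 0.01, 0, 0, 0, 0.64, 0, 0, 0.0135, 0, 0, 0, 0.64, 0, 0, 0.0135, 0, 0, 0, 0.7, 0, 0, 0.0135, 0, 0, 0, 0.75, 0, 0, 0.0135, 0, 0, 0, 0.8, 0, 0, 0.0135, 0, 0, 0, 0.85, 0, 0, 0.0135, 0, 0, 0, 0.9],
  "grip_force": 20
}}

```text
clock: 3.78
tool_pos: [0.6024, -0.0846, 0.06]
ee_rot: [[-0.166, 0.986, 0.001], [0.986, 0.166, -0.001], [-0.001, 0.001, -1.0]]
contact_force: [1.5, -1.0, -0.8]
finger_gap: 0.0812
```

```bash
python3 -c "
from h import *
d=snap('wrist','w5');P=pts(d)
goal(.602,-.0847,.058,99.6)"
```

```text
shift [ 0.     -0.0004  0.0019] norm 0.0019703240933778648 rot [ 0.001   0.001  -0.0006] t 3.8333 F [ 0.6898  0.9415 -0.6684] p [ 0.6024 -0.0846  0.0599] gap 0.08102748009875162
```

View pics/w5.png

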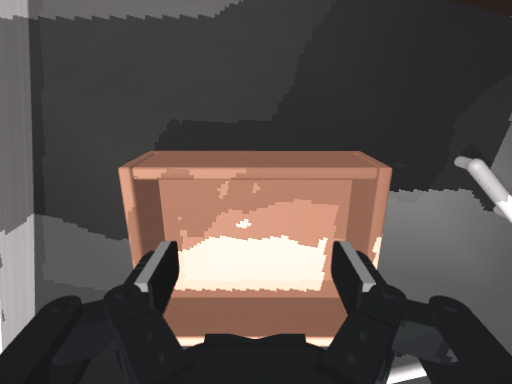

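Emit:
{"op": "step_arm", "data": {
  "commands": [0, 0, 0, 0, 0, 0, 0.95, 0, 0, 0, 0, 0, 0, 1, 0, 0, 0, 0, 0, 0, 1, 0, 0, 0, 0, 0, 0, 1, 0, 0, 0, 0, 0, 0, 1, 0, 0, 0, 0, 0, 0, 1, 0, 0, 0, 0, 0, 0, 1, 0, 0, 0, 0, 0, 0, 1]
}}

```text
clock: 4.5
tool_pos: [0.6022, -0.0847, 0.0597]
ee_rot: [[-0.166, 0.986, 0.001], [0.986, 0.166, -0.001], [-0.001, 0.0, -1.0]]
contact_force: [-0.4, 0.0, -4.4]
finger_gap: 0.0827
```

```bash
python3 -c "
from h import *
d=snap('wrist','w6');P=pts(d);rect(P,.05,.066,(.52,.7),(-.17,0))
goal(.6141,-.0514,.060,86.9)"
```

```text
11229 c (601.8347778320312, -84.65652465820312) size (100.60441589355469, 120.13066101074219) ang 9.520790100097656 zmed 0.05782893348290327 ctr [ 0.6003 -0.0889]
shift [ 0.0309  0.0172 -0.0003] norm 0.03535298162596072 rot [0.0007 0.0008 0.2209] t 4.55 F [ 0.1746 -0.9399 -5.0024] p [ 0.6022 -0.0847  0.0597] gap 0.08288301505285248
```

View pics/w6.png

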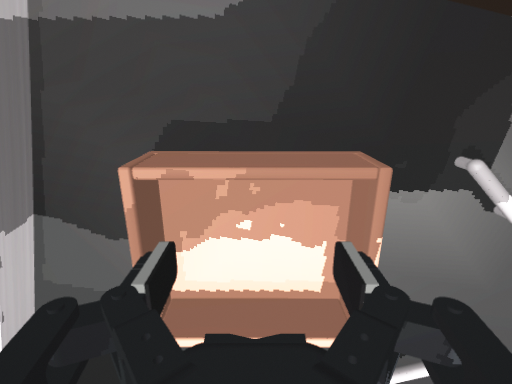

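Emit:
{"op": "step_arm", "data": {
  "commands": [0.004, 0.002, 0, 0, 0, 0.03, 1, 0.008, 0.0045, 0, 0, 0, 0.06, 1, 0.012, 0.007, 0, 0, 0, 0.09, 1, 0.017, 0.0095, 0, 0, 0, 0.12, 1, 0.022, 0.012, 0, 0, 0, 0.16, 1, 0.027, 0.015, 0, 0, 0, 0.195, 1, 0.0309, 0.0172, 0, 0, 0, 0.2209, 1, 0.0309, 0.0172, 0, 0, 0, 0.2209, 1]
}}

```text
clock: 5.22
tool_pos: [0.6142, -0.0507, 0.0596]
ee_rot: [[0.054, 0.999, 0.001], [0.999, -0.054, -0.001], [-0.001, 0.001, -1.0]]
contact_force: [-0.5, -0.4, -5.0]
finger_gap: 0.0828
```

```bash
python3 -c "
from h import *
d=snap('wrist','w7');P=pts(d);rect(P,.05,.066,(.52,.7),(-.17,.05))
goal(.6219,.0921,.060,86.9)"
```

```text
11192 c (613.6822509765625, -50.46767044067383) size (120.42303466796875, 100.11224365234375) ang 86.97985076904297 zmed 0.0577480442179815 ctr [ 0.6131 -0.0491]
shift [ 0.1434  0.0003 -0.0005] norm 0.14341319348490655 rot [0.0005 0.0008 0.0011] t 5.2667 F [-0.3911  0.21   -4.1212] p [ 0.614  -0.0511  0.0596] gap 0.0828828192012145
```

View pics/w7.png

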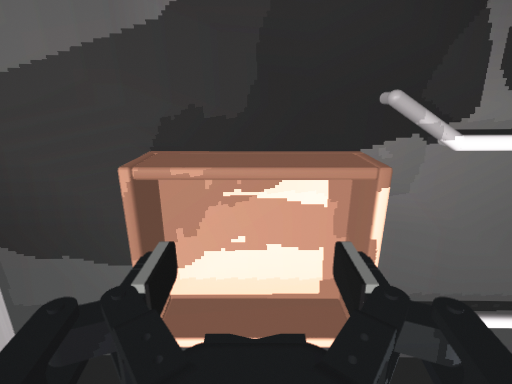

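Emit:
{"op": "step_arm", "data": {
  "commands": [0.01, 0.0003, 0.001, 0, 0, 0, 1, 0.026, 0.0003, 0.001, 0, 0, 0, 1, 0.044, 0.0003, 0.001, 0, 0, 0, 1, 0.062, 0.0003, 0.001, 0, 0, 0, 1, 0.08, 0.0003, 0.001, 0, 0, 0, 1, 0.098, 0.0003, 0.001, 0, 0, 0, 1, 0.115, 0.0003, 0.001, 0, 0, 0, 1, 0.125, 0.0003, 0.001, 0, 0, 0, 1]
}}

```text
clock: 5.93
tool_pos: [0.6213, 0.075, 0.0593]
ee_rot: [[0.051, 0.999, 0.002], [0.999, -0.051, -0.001], [-0.001, 0.002, -1.0]]
contact_force: [0.1, -2.2, -1.3]
finger_gap: 0.0826
```

```bash
python3 -c "
from h import *
d=snap('wrist','w8');P=pts(d);rect(P,.05,.066,(.52,.7),(-.07,.15))
goal(.6219,.0921,.060,86.9)"
```

```text
13396 c (593.306640625, 81.20708465576172) size (129.7189178466797, 155.07276916503906) ang 86.0924072265625 zmed 0.05710809505653791 ctr [0.5964 0.0826]
shift [ 0.0159 -0.0004 -0.0007] norm 0.015912001280243296 rot [0.0021 0.0002 0.0034] t 5.9833 F [ 0.0882  3.6718 -0.1756] p [0.6215 0.0762 0.0593] gap 0.08263948585393001
```

View pics/w8.png

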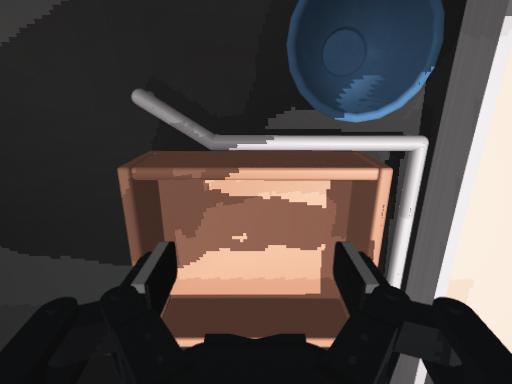

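Emit:
{"op": "step_arm", "data": {
  "commands": [0.003, 0, 0, 0, 0, 0.002, 1, 0.006, 0, 0, 0, 0, 0.003, 1, 0.009, 0, 0, 0, 0, 0.003, 1, 0.012, 0, 0, 0, 0, 0.003, 1, 0.014, 0, 0, 0, 0, 0.003, 1, 0.016, 0, 0, 0, 0, 0.003, 1, 0.017, 0, 0, 0, 0, 0.003, 1, 0.017, 0, 0, 0, 0, 0.003, 1]
}}

```text
clock: 6.65
tool_pos: [0.6224, 0.0932, 0.0593]
ee_rot: [[0.054, 0.999, 0.002], [0.999, -0.054, -0.0], [-0.0, 0.002, -1.0]]
contact_force: [-0.5, -1.1, -2.4]
finger_gap: 0.0831
```

```bash
python3 -c "
from h import *
d=snap('wrist','w9');P=pts(d);rect(P,.0555,.066,(.56,.7),(-.07,.155))
goal(.6219,.0921,.060,86.9)"
```

```text
7909 c (621.9969482421875, 93.2583236694336) size (120.36932373046875, 100.50330352783203) ang 86.87293243408203 zmed 0.05808158859674878 ctr [0.6216 0.0941]
shift [-0.0012 -0.0004 -0.0007] norm 0.0014320135456336834 rot [0.0022 0.     0.0004] t 6.7 F [-0.2901  0.2491 -2.1021] p [0.6224 0.0933 0.0593] gap 0.08265722728144245
```

View pics/w9.png

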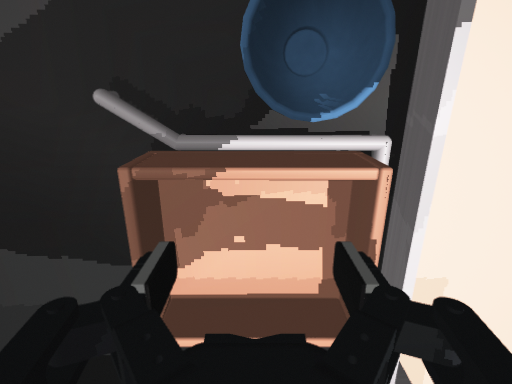

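Emit:
{"op": "step_arm", "data": {
  "commands": [0.001, 0, 0, 0, 0, 0, 1, 0.002, 0, 0, 0, 0, 0, 1, 0.002, 0, 0, 0, 0, 0, 1, 0.002, 0, 0, 0, 0, 0, 1, 0.001, 0, 0, 0, 0, 0, 0.9, 0, 0, 0, 0, 0, 0, 0.7, 0, 0, 0, 0, 0, 0, 0.64, 0, 0, 0, 0, 0, 0, 0.64]
}}

```text
clock: 7.37
tool_pos: [0.6227, 0.0933, 0.0597]
ee_rot: [[0.054, 0.999, 0.003], [0.999, -0.054, 0.0], [0.0, 0.003, -1.0]]
contact_force: [0.3, -0.9, 0.7]
finger_gap: 0.07
```

```bash
python3 -c "
from h import *
goal(.6219,.0921,.140,86.9)"
```

```text
shift [-0.0012 -0.0005 -0.0803] norm 0.08030419454439143 rot [ 0.0031 -0.0003  0.0004] t 7.3667 F [ 0.3019 -0.8851  0.6872] p [0.6227 0.0933 0.0597] gap 0.07004388303691947
```

Emit:
{"op": "step_arm", "data": {
  "commands": [0, 0, -0.03, 0, 0, 0, 0.64, 0, 0, -0.07, 0, 0, 0, 0.64, 0, 0, -0.11, 0, 0, 0, 0.64, 0, 0, -0.15, 0, 0, 0, 0.64, 0, -0.02, -0.19, 0, 0, 0, 0.64, 0, -0.05, -0.21, 0, 0, 0, 0.64, 0, -0.08, -0.22, 0, 0, 0, 0.64, 0, -0.1, -0.22, 0, 0, 0, 0.64]
}}

```text
clock: 8.03
tool_pos: [0.5214, 0.0985, 0.284]
ee_rot: [[0.054, 0.999, 0.01], [0.999, -0.054, 0.003], [0.003, 0.01, -1.0]]
contact_force: [-0.8, 0.2, 0.4]
finger_gap: 0.07
```

Run:
```python
from h import *
d=snap('wrist','w10');P=pts(d)
rect(P,.053,.066,(.56,.7),(0.02,.17));q=rect(P,.118,.138,(.38,.5),(-.26,.26))
a=-0.0543; ex=np.array([np.cos(a),np.sin(a)]); ey=np.array([-ex[1],ex[0]]); o=np.array([.45593,-.01278])+.01*ex
Q=np.stack([(P[...,:2]-o)@ex,(P[...,:2]-o)@ey,P[...,2]],-1)
hi=Q[(Q[...,2]>.031)&(Q[...,2]<.038)&(Q[...,0]>.08)&(Q[...,0]<.22)&(Q[...,1]>.0)&(Q[...,1]<.196)]
for s in ((hi[:,0]<.12)&(hi[:,1]>.08)&(hi[:,1]<.14)&(hi[:,0]>.085),(hi[:,0]>.18)&(hi[:,1]>.08)&(hi[:,1]<.13),(hi[:,0]>.11)&(hi[:,0]<.19)&(hi[:,1]>.172)&(hi[:,1]<.19)):
    g=hi[s]; print(len(g),g.min(0),g.max(0),np.median(g,0))
g=Q[(Q[...,2]>.053)&(Q[...,2]<.063)&(Q[...,0]>.09)&(Q[...,0]<.22)&(Q[...,1]>.0)&(Q[...,1]<.19)]
print('dish in drawer',g.min(0),g.max(0))
goal(.486,-.357,.3,86.9)
```

```text
1534 c (622.1231079101562, 95.05664825439453) size (120.12635040283203, 100.50286865234375) ang 86.93404388427734 zmed 0.05783807823804493 ctr [0.622  0.0951]
8863 c (458.3005065917969, 36.83897399902344) size (345.15911865234375, 21.981060028076172) ang 87.06596374511719 zmed 0.12810951049659158 ctr [0.4587 0.0368]
293 [0.0896 0.0803 0.0311] [0.1011 0.1397 0.0379] [0.0943 0.1107 0.0338]
86 [0.1931 0.0807 0.0312] [0.1957 0.1298 0.0379] [0.1945 0.1046 0.0345]
120 [0.1105 0.1807 0.0314] [0.189  0.1846 0.036 ] [0.1489 0.1824 0.0337]
dish in drawer [0.0998 0.0566 0.053 ] [0.2003 0.1767 0.0609]
shift [-0.4568 -0.0091 -0.0187] norm 0.4572980300640027 rot [ 0.0083 -0.004   0.001 ] t 8.0833 F [4.855  0.1044 3.0686] p [0.5195 0.0988 0.2832] gap 0.07016963639168014
```

View pics/w10.png

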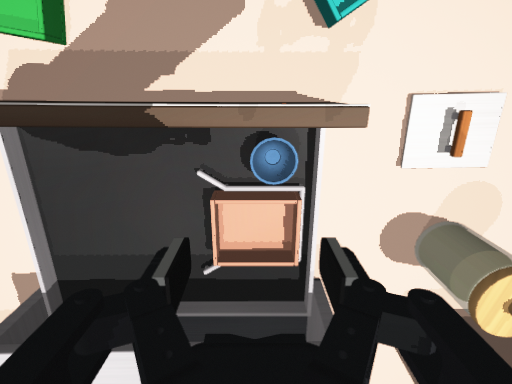

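Emit:
{"op": "step_arm", "data": {
  "commands": [-0.04, 0, 0, 0.0083, -0.004, 0, -0.06, -0.08, 0, 0, 0.0083, -0.004, 0, -0.06, -0.12, 0, 0, 0.0083, -0.004, 0, -0.06, -0.16, 0, 0, 0.0083, -0.004, 0, -0.06, -0.2, 0, 0, 0.0083, -0.004, 0, -0.06, -0.24, 0, 0, 0.0083, -0.004, 0, -0.06, -0.28, 0, 0, 0.0083, -0.004, 0, -0.06, -0.32, 0, 0, 0.0083, -0.004, 0, -0.06]
}}

```text
clock: 8.75
tool_pos: [0.502, -0.2228, 0.2824]
ee_rot: [[0.053, 0.999, 0.001], [0.999, -0.053, -0.0], [-0.0, 0.001, -1.0]]
contact_force: [0.7, 0.3, 0.5]
finger_gap: 0.0403
```

Run:
```python
from h import *
s=arm.read_state();R=np.array(s['ee_rot']);p=np.array(s['tool_pos'])
d=snap('wrist','w11');P=pts(d)
T=(P-p)@R
m=(abs(T[...,0])<.07)&(abs(T[...,1])<.02)&(T[...,2]>-.05)&(T[...,2]<.045)
g=T[m]; v,u=np.where(m); print('tips',len(g),np.nanmax(g,0),np.nanmin(g,0)); 
for lo in (-.07,0): 
    h=g[(g[:,0]>=lo)&(g[:,0]<lo+.07)]; print(np.percentile(h[:,2],[50,90,98,100]), h[h[:,2]>np.percentile(h[:,2],97)].mean(0),h[:,0].min(),h[:,0].max())
rect(P,.030,.044,(.42,.56),(-.44,-.28))
goal(.4858,-.3578,.15,87.4)
```

```text
tips 18659 [0.0603 0.0135 0.0236] [-0.0597 -0.0175 -0.05  ]
[-0.0334 -0.0061  0.0131  0.0235] [-0.0232 -0.0045  0.0151] -0.05973496448564046 -0.0003230403466544089
[-0.0334 -0.0058  0.013   0.0236] [ 0.0234 -0.0045  0.0151] 0.00028850007777585403 0.060270279835363115
2494 c (486.17132568359375, -357.8236999511719) size (120.57691955566406, 99.38600158691406) ang 87.4889907836914 zmed 0.03591787985681996 ctr [ 0.4866 -0.3578]
shift [-0.1299 -0.0073  0.1321] norm 0.1853888604987762 rot [-0.0011  0.0021 -0.0124] t 8.8 F [-2.4103  1.1972 -1.7715] p [ 0.5008 -0.2283  0.2818] gap 0.03979824238276919
```

View pics/w11.png

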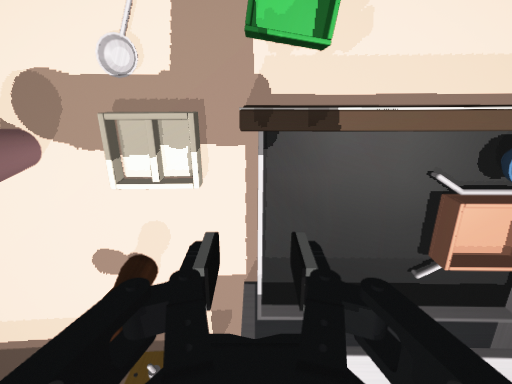

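Emit:
{"op": "step_arm", "data": {
  "commands": [-0.1299, -0.0073, 0.1321, -0.001, 0.002, -0.0124, -0.06, -0.1299, -0.0073, 0.1321, -0.001, 0.002, -0.0124, -0.06, -0.1299, -0.0073, 0.1321, -0.001, 0.002, -0.0124, -0.06, -0.1299, -0.0073, 0.1321, -0.001, 0.002, -0.0124, -0.06, -0.1299, -0.0073, 0.1321, -0.001, 0.002, -0.0124, -0.06, -0.1299, -0.0073, 0.1321, -0.001, 0.002, -0.0124, -0.06, -0.1299, -0.0073, 0.1321, -0.001, 0.002, -0.0124, -0.06, -0.1299, -0.0073, 0.1321, -0.001, 0.002, -0.0124, -0.06]
}}

```text
clock: 9.47
tool_pos: [0.4863, -0.3578, 0.1511]
ee_rot: [[0.045, 0.999, 0.001], [0.999, -0.045, -0.001], [-0.001, 0.001, -1.0]]
contact_force: [0.7, -0.5, 0.2]
finger_gap: 0.0401
```

Run:
```python
from h import *
d=snap('wrist','w12');P=pts(d)
rect(P,.030,.044,(.42,.56),(-.44,-.28))
goal(.4858,-.3578,.04,87.4)
```

```text
4866 c (485.71636962890625, -357.8023986816406) size (119.89993286132812, 99.5147705078125) ang 87.45076751708984 zmed 0.03586715096518156 ctr [ 0.4859 -0.358 ]
shift [-0.0001 -0.0011  0.1118] norm 0.11175856602065393 rot [0.0023 0.0013 0.0008] t 9.5167 F [0.1495 0.3341 0.0213] p [ 0.4867 -0.3576  0.1518] gap 0.0401340858109629
```

View pics/w12.png

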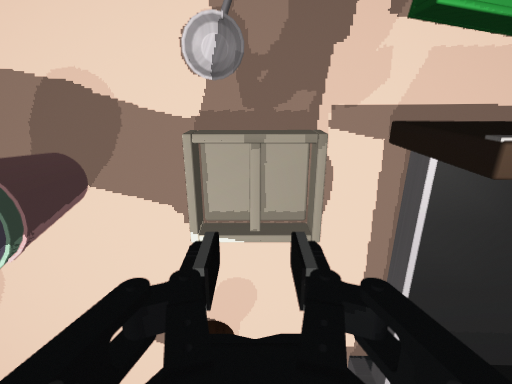

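Divider (at col 255) is centred between the fingers. Descend.

Emit:
{"op": "step_arm", "data": {
  "commands": [0, -0.0008, 0.025, 0.0023, 0.0013, 0, -0.06, 0, -0.0008, 0.05, 0.0023, 0.0013, 0, -0.06, 0, -0.0008, 0.07, 0.0023, 0.0013, 0, -0.06, 0, -0.0008, 0.085, 0.0023, 0.0013, 0, -0.06, 0, -0.0008, 0.097, 0.0023, 0.0013, 0, -0.06, 0, -0.0008, 0.106, 0.0023, 0.0013, 0, -0.06, 0, -0.0008, 0.111, 0.0023, 0.0013, 0, -0.06, 0, -0.0008, 0.111, 0.0023, 0.0013, 0, -0.06]
}}

```text
clock: 10.18
tool_pos: [0.4863, -0.3573, 0.0404]
ee_rot: [[0.044, 0.999, -0.0], [0.999, -0.044, 0.0], [0.0, -0.0, -1.0]]
contact_force: [-0.4, -0.4, -0.1]
finger_gap: 0.0403
```

Run:
```python
from h import *
goal(.4858,-.3578,.04,87.4)
```

```text
shift [-0.0005 -0.0004  0.0004] norm 0.000835189080795572 rot [-0.0002 -0.0002  0.0014] t 10.1833 F [-0.3857 -0.4394 -0.086 ] p [ 0.4863 -0.3573  0.0404] gap 0.040280055476813494
```

Emit:
{"op": "step_arm", "data": {
  "commands": [-0.0004, 0, 0, 0, 0, 0, -0.4, -0.0004, 0, 0, 0, 0, 0, -0.7, -0.0004, 0, 0, 0, 0, 0, -1, -0.0004, 0, 0, 0, 0, 0, -1, -0.0004, 0, 0, 0, 0, 0, -1, -0.0004, 0, 0, 0, 0, 0, -1, -0.0004, 0, 0, 0, 0, 0, -1, -0.0004, 0, 0, 0, 0, 0, -1],
  "grip_force": 60
}}

```text
clock: 10.85
tool_pos: [0.4869, -0.358, 0.0418]
ee_rot: [[0.044, 0.999, 0.002], [0.999, -0.044, -0.001], [-0.001, 0.002, -1.0]]
contact_force: [-0.7, 1.8, 6.2]
finger_gap: 0.0076
```

Emit:
{"op": "step_arm", "data": {
  "commands": [0, 0, -0.003, 0, 0, 0, -1, 0, 0, -0.007, 0, 0, 0, -1, 0, 0, -0.015, 0, 0, 0, -1, 0, 0, -0.03, 0, 0, 0, -1, 0, 0, -0.05, 0, 0, 0, -1, 0, 0, -0.075, 0, 0, 0, -1, 0, 0, -0.1, 0, 0, 0, -1, 0, 0, -0.11, 0, 0, 0, -1]
}}

```text
clock: 11.52
tool_pos: [0.4877, -0.3588, 0.1563]
ee_rot: [[0.044, 0.999, 0.006], [0.999, -0.044, -0.004], [-0.004, 0.006, -1.0]]
contact_force: [1.2, -0.5, -0.8]
finger_gap: 0.008
```

Run:
```python
from h import *
st()
d=snap('wrist','w13');P=pts(d)
s=arm.read_state();R=np.array(s['ee_rot']);p=np.array(s['tool_pos']);T=(P-p)@R
# tray rim in tool frame : print by height
m=(abs(T[...,0])<.07)&(abs(T[...,1])<.06)&(T[...,2]>-.01)&(T[...,2]<.06)
print(p)
q=rect(T,-.001,.011,(-.08,.08),(-.06,.06))
goal(.55,-.1,.3,87)
```

```text
clock 11.5167
joint_pos [-0.3026989527974946, 0.060006833262487215, -0.07701551571584028, 0.0019358085326235742, -1.426995237665639, -1.3121407175867796]
tool_pos [0.4876616209044771, -0.3587995443141896, 0.15634711548330973]
ee_rot [[0.0438, 0.999, 0.0059], [0.999, -0.0437, -0.0038], [-0.0036, 0.0061, -1.0]]
contact_force [1.174121776195987, -0.5408439591440684, -0.8445309240922808]
finger_gap 0.008026060019743321
[ 0.4881 -0.3589  0.157 ]
10354 c (0.3460540771484375, -1.5396919250488281) size (120.45114135742188, 99.98307800292969) ang 0.09695225208997726 zmed 0.006451496373044885 ctr [ 0.0004 -0.0015]
shift [ 0.2608  0.0517 -0.1436] norm 0.30217714244004507 rot [0.0076 0.004  0.0087] t 11.5667 F [-0.0672 -0.8503 -0.2008] p [ 0.4881 -0.3589  0.157 ] gap 0.008154499211253238
```

View pics/w13.png

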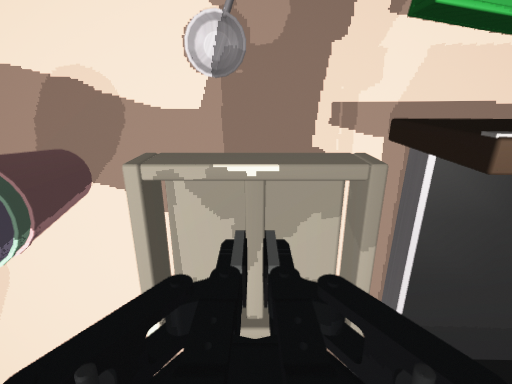

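Run:
```python
from h import *
goal(.66,.0,.36,86.9)
```

```text
shift [ 0.3653  0.1576 -0.2033] norm 0.44673756154104327 rot [0.0076 0.004  0.0104] t 11.5667 F [-0.0672 -0.8503 -0.2008] p [ 0.4881 -0.3589  0.157 ] gap 0.008154499211253238
```

Emit:
{"op": "step_arm", "data": {
  "commands": [0.008, 0.004, -0.02, 0.0076, 0.004, 0.0104, -1, 0.025, 0.012, -0.045, 0.0076, 0.004, 0.0104, -1, 0.05, 0.022, -0.07, 0.0076, 0.004, 0.0104, -1, 0.075, 0.035, -0.09, 0.0076, 0.004, 0.0104, -1, 0.1, 0.048, -0.11, 0.0076, 0.004, 0.0104, -1, 0.128, 0.06, -0.13, 0.0076, 0.004, 0.0104, -1, 0.156, 0.072, -0.145, 0.0076, 0.004, 0.0104, -1, 0.184, 0.085, -0.16, 0.0076, 0.004, 0.0104, -1]
}}

```text
clock: 12.23
tool_pos: [0.5802, -0.1766, 0.3164]
ee_rot: [[0.054, 0.999, -0.001], [0.999, -0.054, 0.001], [0.001, -0.001, -1.0]]
contact_force: [1.1, -0.0, -3.0]
finger_gap: 0.0082
```

Run:
```python
from h import *
goal(.66,.0,.36,86.9)
```

```text
shift [ 0.1807  0.0701 -0.0435] norm 0.1986288763887815 rot [-0.0013 -0.0006 -0.0001] t 12.2333 F [ 1.1465 -0.0491 -2.9555] p [ 0.5802 -0.1766  0.3164] gap 0.008200860653295007
```

Emit:
{"op": "step_arm", "data": {
  "commands": [0.03, 0.012, -0.008, 0, 0, 0, -1, 0.06, 0.024, -0.016, 0, 0, 0, -1, 0.09, 0.036, -0.024, 0, 0, 0, -1, 0.12, 0.048, -0.032, 0, 0, 0, -1, 0.145, 0.058, -0.038, 0, 0, 0, -1, 0.165, 0.065, -0.041, 0, 0, 0, -1, 0.178, 0.07, -0.0435, 0, 0, 0, -1, 0.1807, 0.0701, -0.0435, 0, 0, 0, -1]
}}

```text
clock: 12.9
tool_pos: [0.6609, 0.0028, 0.3573]
ee_rot: [[0.051, 0.999, -0.004], [0.999, -0.051, 0.001], [0.001, -0.005, -1.0]]
contact_force: [0.2, 0.4, -3.3]
finger_gap: 0.008
```

Emit:
{"op": "step_arm", "data": {
  "commands": [0, 0, 0, 0, 0, 0, -1, 0, 0, 0, 0, 0, 0, -1, 0, 0, 0, 0, 0, 0, -1, 0, 0, 0, 0, 0, 0, -1, 0, 0, 0, 0, 0, 0, -1, 0, 0, 0, 0, 0, 0, -1, 0, 0, 0, 0, 0, 0, -1, 0, 0, 0, 0, 0, 0, -1]
}}

```text
clock: 13.57
tool_pos: [0.6609, 0.0026, 0.3575]
ee_rot: [[0.052, 0.999, -0.004], [0.999, -0.052, 0.001], [0.001, -0.004, -1.0]]
contact_force: [0.2, -0.5, -3.2]
finger_gap: 0.0079
```

Run:
```python
from h import *
st()
d=snap('wrist','w14');P=pts(d)
print('dish');rect(P,.050,.066,(.55,.7),(0.02,.17))
s=arm.read_state();R=np.array(s['ee_rot']);p=np.array(s['tool_pos']);T=(P-p)@R
print('tray in tool');q=rect(T,.000,.013,(-.08,.08),(-.06,.06)); 
for a in (-.06,0.05): 
  k=q[(abs(q[:,1]-a)<.02)|False]; 
A=np.c_[q[:,:2],np.ones(len(q))]; print('plane',np.linalg.lstsq(A,q[:,2],rcond=None)[0])
goal(.622,.0935,.15,86.9)
```

```text
clock 13.5667
joint_pos [0.3045812090675671, 0.2488665032562514, 0.5023044277932679, -0.002390631935486253, -1.8279215360450896, -1.9278153621276064]
tool_pos [0.6608673991188424, 0.0025519975773389317, 0.35748274188098544]
ee_rot [[0.0518, 0.9986, -0.0042], [0.9987, -0.0518, 0.0011], [0.0009, -0.0043, -1.0]]
contact_force [0.17436076567881867, -0.4562203388234252, -3.1599966089395446]
finger_gap 0.00787514303375585
dish
1178 c (607.6591796875, 95.98017883300781) size (121.08024597167969, 118.46701049804688) ang 86.998291015625 zmed 0.05776167258426926 ctr [0.6098 0.0955]
tray in tool
13808 c (0.20401763916015625, -0.9248123168945312) size (100.18627166748047, 120.50419616699219) ang 89.89945220947266 zmed 0.006187860242064069 ctr [ 0.0002 -0.001 ]
plane [0.0006 0.027  0.008 ]
shift [ 0.0885 -0.0427  0.2077] norm 0.22978895036124913 rot [-0.0043 -0.0009  0.0024] t 13.6167 F [-0.1704  0.192  -2.1337] p [0.6609 0.0027 0.3575] gap 0.008120242346464579
```

View pics/w14.png

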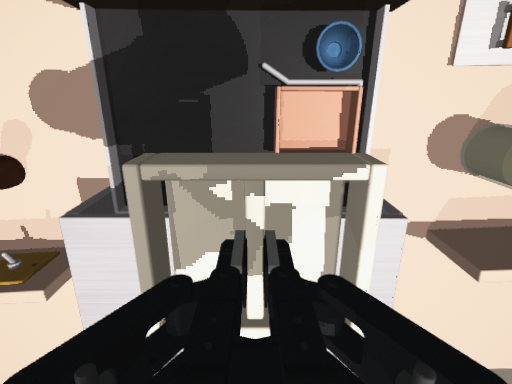

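Run:
```python
from h import *
for f in ('w2','w9','w10','w14'):
    d=load(f);P=pts(d); c=d['color'].astype(float); clay=(c[...,0]>1.25*c[...,2])
    g=P[clay&(P[...,2]>.0545)&(P[...,2]<.061)&(P[...,0]>.54)&(P[...,0]<.69)&(P[...,1]>(-.16 if f=='w2' else .02))&(P[...,1]<.165)]
    # drawer-axes extents
    a=np.radians(9.55 if f=='w2' else -3.1); ex=np.array([np.cos(a),np.sin(a)]); ey=np.array([-ex[1],ex[0]])
    u=g[:,:2]@ex; v=g[:,:2]@ey
    print(f,len(g),'u',np.percentile(u,[1,99]),'v',np.percentile(v,[.5,99.5]), 'mid v',np.percentile(v,[.5,99.5]).mean())
d=load('w14');P=pts(d)
p=np.array([.6609,.0027,.3575]); R=np.array([[0.0518,0.9986,-0.0042],[0.9987,-0.0518,0.0011],[0.0009,-0.0043,-1.0]])
T=(P-p)@R
m=(abs(T[...,0])>.053)&(abs(T[...,0])<.062)&(abs(T[...,1])<.055)&(T[...,2]>0)&(T[...,2]<.012); q=T[m]
A=np.c_[q[:,:2],np.ones(len(q))]; print(len(q),np.linalg.lstsq(A,q[:,2],rcond=None)[0], q[:,1].min(),q[:,1].max())
m=(abs(T[...,0])<.058)&(abs(T[...,1]+.046)<.0035)&(T[...,2]>0)&(T[...,2]<.012); q=T[m]; print(len(q),np.polyfit(q[:,0],q[:,2],1))
```

```text
w2 1008 u [0.5299 0.6293] v [-0.243  -0.1236] mid v -0.18329337763748885
w9 7278 u [0.5661 0.6636] v [0.0676 0.1865] mid v 0.12703214219730158
w10 1406 u [0.5662 0.6659] v [0.0689 0.1882] mid v 0.12855987622278642
w14 992 u [0.567  0.6583] v [0.0682 0.1886] mid v 0.1284137031164262
3632 [ 0.0007 -0.0049  0.0057] -0.051017307071660654 0.04676968091500503
3658 [0.0005 0.0057]
```

Run:
```python
from h import *
goal(.623,.0947,.13,86.9)
```

```text
shift [ 0.0898 -0.0416  0.2277] norm 0.24828168806227113 rot [-0.0043 -0.0009  0.0024] t 13.6167 F [-0.1704  0.192  -2.1337] p [0.6609 0.0027 0.3575] gap 0.008120242346464579
```

Emit:
{"op": "step_arm", "data": {
  "commands": [0.012, -0.005, 0.015, -0.0043, -0.0009, 0.0024, -1, 0.03, -0.013, 0.045, -0.0043, -0.0009, 0.0024, -1, 0.05, -0.022, 0.08, -0.0043, -0.0009, 0.0024, -1, 0.066, -0.03, 0.115, -0.0043, -0.0009, 0.0024, -1, 0.08, -0.037, 0.15, -0.0043, -0.0009, 0.0024, -1, 0.0875, -0.0405, 0.185, -0.0043, -0.0009, 0.0024, -1, 0.0898, -0.0416, 0.21, -0.0043, -0.0009, 0.0024, -1, 0.0898, -0.0416, 0.2277, -0.0043, -0.0009, 0.0024, -1]
}}

```text
clock: 14.28
tool_pos: [0.6213, 0.0954, 0.1263]
ee_rot: [[0.053, 0.999, -0.004], [0.999, -0.053, -0.001], [-0.001, -0.004, -1.0]]
contact_force: [0.0, -0.2, -3.7]
finger_gap: 0.0081
```

Run:
```python
from h import *
d=snap('wrist','w15')
goal(.623,.0947,.105,86.9)
```

```text
shift [0.     0.0029 0.018 ] norm 0.018189382900628572 rot [-0.0083  0.002   0.0005] t 14.3333 F [-1.6961  0.1039 -6.1213] p [0.6202 0.0949 0.123 ] gap 0.007812615731481037
```

View pics/w15.png

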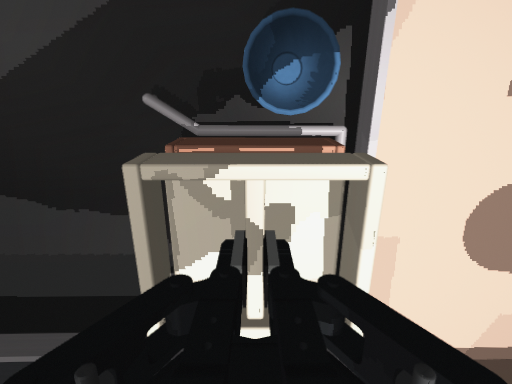

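Emit:
{"op": "step_arm", "data": {
  "commands": [0, 0.0029, 0.004, -0.0083, 0.002, 0, -1, 0, 0.0029, 0.008, -0.0083, 0.002, 0, -1, 0, 0.0029, 0.011, -0.0083, 0.002, 0, -1, 0, 0.0029, 0.014, -0.0083, 0.002, 0, -1, 0, 0.0029, 0.016, -0.0083, 0.002, 0, -1, 0, 0.0029, 0.0175, -0.0083, 0.002, 0, -1, 0, 0.0029, 0.018, -0.0083, 0.002, 0, -1, 0, 0.0029, 0.018, -0.0083, 0.002, 0, -1]
}}

```text
clock: 15.0
tool_pos: [0.6231, 0.0947, 0.1052]
ee_rot: [[0.054, 0.999, 0.0], [0.999, -0.054, 0.0], [0.0, 0.0, -1.0]]
contact_force: [0.4, -0.1, -2.9]
finger_gap: 0.0079
```

Run:
```python
from h import *
d=snap('wrist','w16'); P=pts(d)
goal(.623,.0947,.092,86.9)
s=arm.read_state();R=np.array(s['ee_rot']);p=np.array(s['tool_pos']);T=(P-p)@R
rect(T,.000,.011,(-.08,.08),(-.06,.06))
```

```text
shift [-0.     -0.0001  0.0133] norm 0.013250949359323331 rot [ 0.0004 -0.0002  0.0005] t 15.05 F [-0.2876  0.2701 -2.6566] p [0.6231 0.0947 0.1053] gap 0.008470367433147311
10776 c (0.07255935668945312, -1.0234375) size (100.52523803710938, 120.21810150146484) ang 89.90863037109375 zmed 0.0059288770992423755 ctr [ 0.0001 -0.001 ]
```

View pics/w16.png

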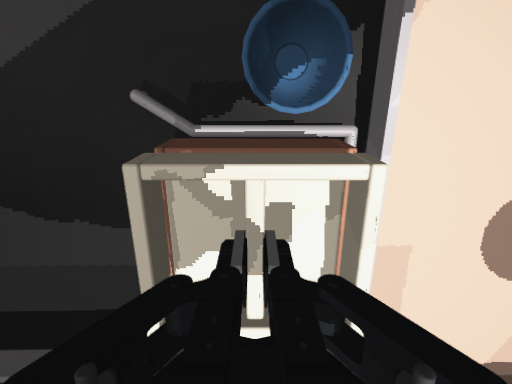

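Aligned: the dish edges show symmetrically about the tray at cols 165 and 345. Lower slowly.

Emit:
{"op": "step_arm", "data": {
  "commands": [0, 0, 0.0015, 0, 0, 0, -1, 0, 0, 0.003, 0, 0, 0, -1, 0, 0, 0.0045, 0, 0, 0, -1, 0, 0, 0.006, 0, 0, 0, -1, 0, 0, 0.0075, 0, 0, 0, -1, 0, 0, 0.009, 0, 0, 0, -1, 0, 0, 0.0105, 0, 0, 0, -1, 0, 0, 0.011, 0, 0, 0, -1]
}}

```text
clock: 15.72
tool_pos: [0.623, 0.0947, 0.0939]
ee_rot: [[0.054, 0.999, -0.0], [0.999, -0.054, 0.0], [0.0, -0.0, -1.0]]
contact_force: [0.1, -0.3, -2.5]
finger_gap: 0.0082
```

Run:
```python
from h import *
goal(.623,.0947,.092,86.9)
```

```text
shift [0.     0.     0.0019] norm 0.0018650327350075914 rot [-0.0001 -0.      0.0004] t 15.7167 F [ 0.1227 -0.3484 -2.5065] p [0.623  0.0947 0.0939] gap 0.00821619472299337
```

Still carrying its full weight of 2.5 N, and the plug is inside. Lower a bit more.

Emit:
{"op": "step_arm", "data": {
  "commands": [0, 0, 0.0005, 0, 0, 0, -1, 0, 0, 0.001, 0, 0, 0, -1, 0, 0, 0.0013, 0, 0, 0, -1, 0, 0, 0.0016, 0, 0, 0, -1, 0, 0, 0.002, 0, 0, 0, -1, 0, 0, 0.0023, 0, 0, 0, -1, 0, 0, 0.0025, 0, 0, 0, -1, 0, 0, 0.0025, 0, 0, 0, -1]
}}

```text
clock: 16.38
tool_pos: [0.623, 0.0947, 0.0919]
ee_rot: [[0.054, 0.999, 0.0], [0.999, -0.054, 0.0], [0.0, 0.0, -1.0]]
contact_force: [-1.6, 0.7, 1.8]
finger_gap: 0.0084
```

Run:
```python
from h import *
goal(.623,.0947,.092,86.9)
```

```text
shift [ 0.     -0.     -0.0001] norm 0.0001271631810117904 rot [ 0.0003 -0.      0.0005] t 16.3833 F [-1.608   0.6913  1.7661] p [0.623  0.0947 0.0919] gap 0.008390674958450571
```

Emit:
{"op": "step_arm", "data": {
  "commands": [0, 0, 0, 0, 0, 0, -0.6, 0, 0, 0, 0, 0, 0, -0.3, 0, 0, 0, 0, 0, 0, -0.1, 0, 0, 0, 0, 0, 0, -0.1, 0, 0, -0.004, 0, 0, 0, -0.1, 0, 0, -0.01, 0, 0, 0, -0.1, 0, 0, -0.02, 0, 0, 0, -0.1, 0, 0, -0.035, 0, 0, 0, -0.1]
}}

```text
clock: 17.05
tool_pos: [0.6226, 0.0945, 0.1269]
ee_rot: [[0.054, 0.999, -0.001], [0.999, -0.054, -0.001], [-0.001, -0.001, -1.0]]
contact_force: [0.1, 1.0, -0.5]
finger_gap: 0.0381
```

Run:
```python
from h import *
d=snap('wrist','w17'); P=pts(d)
rect(P,.083,.092,(.55,.7),(0.02,.17))
goal(.55,.0947,.35,86.9)
```

```text
7067 c (622.547119140625, 94.9873046875) size (120.00577545166016, 100.89735412597656) ang 87.09920501708984 zmed 0.0860718538979959 ctr [0.6214 0.095 ]
shift [-0.0038 -0.0732 -0.2186] norm 0.23050740154080787 rot [ 0.0051 -0.0007  0.0008] t 17.1 F [1.8175 0.2134 4.3853] p [0.6244 0.0947 0.1318] gap 0.03823586215168073
```

View pics/w17.png

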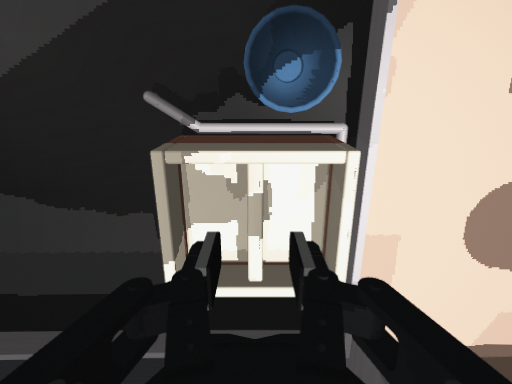

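Emit:
{"op": "step_arm", "data": {
  "commands": [0, 0, -0.03, 0.005, 0, 0, -0.1, 0, 0, -0.06, 0.005, 0, 0, -0.1, 0.02, -0.01, -0.09, 0.005, 0, 0, -0.1, 0.05, -0.02, -0.12, 0.005, 0, 0, -0.1, 0.08, -0.035, -0.14, 0.005, 0, 0, -0.1, 0.115, -0.05, -0.15, 0.005, 0, 0, -0.1, 0.15, -0.065, -0.15, 0.005, 0, 0, -0.1, 0.185, -0.08, -0.15, 0.005, 0, 0, -0.1]
}}

```text
clock: 17.77
tool_pos: [0.5531, 0.2852, 0.2844]
ee_rot: [[0.054, 0.999, 0.003], [0.999, -0.054, 0.003], [0.004, 0.003, -1.0]]
contact_force: [1.6, -0.4, 0.3]
finger_gap: 0.0382
```

Run:
```python
from h import *
d=snap('wrist','w18'); P=pts(d)
rect(P,.004,.016,(.42,.58),(.28,.45)); rect(P,.026,.036,(.42,.58),(.28,.45))
goal(.507,.363,.16,87)
```

```text
6297 c (507.6600341796875, 368.4259948730469) size (120.74846649169922, 99.90011596679688) ang 88.01309204101562 zmed 0.009245074160510736 ctr [0.5077 0.3682]
469 c (507.9454650878906, 367.734130859375) size (12.290644645690918, 58.59431457519531) ang 87.7527847290039 zmed 0.031043183174148004 ctr [0.5079 0.3678]
shift [ 0.0696 -0.0473  0.1228] norm 0.14888248407660057 rot [ 0.0007 -0.004   0.0033] t 17.8167 F [ 0.1699  1.3494 -1.7841] p [0.5508 0.2907 0.2825] gap 0.038533919321263425
```

View pics/w18.png

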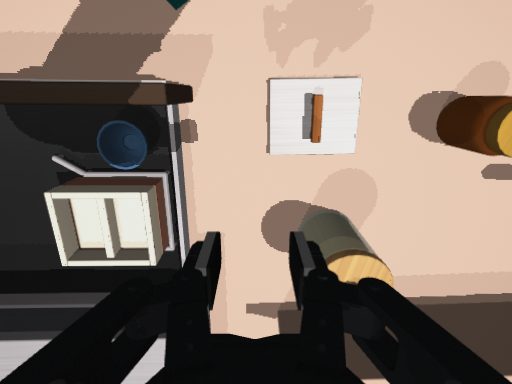

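Emit:
{"op": "step_arm", "data": {
  "commands": [0.0726, -0.0473, 0.1, 0.0007, -0.004, -0.014, -0.1, 0.0726, -0.0473, 0.1, 0.0007, -0.004, -0.014, -0.1, 0.0726, -0.0473, 0.1, 0.0007, -0.004, -0.014, -0.1, 0.0726, -0.0473, 0.11, 0.0007, -0.004, -0.014, -0.1, 0.0726, -0.0473, 0.12, 0.0007, -0.004, -0.014, -0.1, 0.0726, -0.0473, 0.1228, 0.0007, -0.004, -0.014, -0.1, 0.0726, -0.0473, 0.1228, 0.0007, -0.004, -0.014, -0.1, 0.0726, -0.0473, 0.1228, 0.0007, -0.004, -0.014, -0.1]
}}

```text
clock: 18.48
tool_pos: [0.5083, 0.3657, 0.1622]
ee_rot: [[0.036, 0.999, 0.002], [0.999, -0.036, 0.002], [0.002, 0.002, -1.0]]
contact_force: [0.5, -0.2, 0.9]
finger_gap: 0.0383
```

Run:
```python
from h import *
d=snap('wrist','w19'); P=pts(d)
rect(P,.004,.016,(.42,.58),(.28,.45)); rect(P,.026,.036,(.42,.58),(.28,.45))
goal(.507,.366,.045,87.9)
```

```text
10790 c (507.7219543457031, 368.291259765625) size (120.18324279785156, 100.15522003173828) ang 88.04142761230469 zmed 0.009251717668215087 ctr [0.5076 0.3683]
799 c (506.8855895996094, 368.3099670410156) size (11.539897918701172, 59.18874740600586) ang 87.98091888427734 zmed 0.031033617516167844 ctr [0.5068 0.368 ]
shift [-0.     -0.0017  0.1174] norm 0.11739782055902497 rot [ 0.0024 -0.0022  0.0005] t 18.5333 F [ 0.4103 -0.1796  0.4184] p [0.5084 0.3657 0.1624] gap 0.03881822005060326
```

View pics/w19.png

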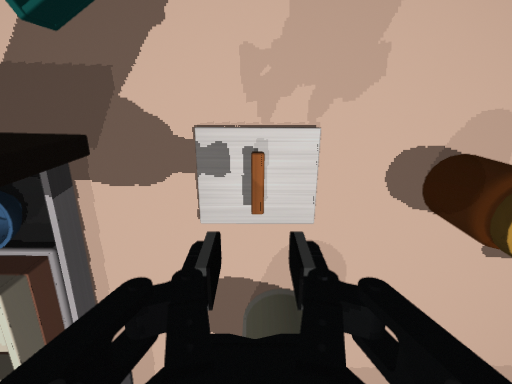

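Emit:
{"op": "step_arm", "data": {
  "commands": [0.0026, -0.0008, 0.025, 0.0024, -0.0022, 0, -0.1, 0.0026, -0.0008, 0.05, 0.0024, -0.0022, 0, -0.1, 0.0026, -0.0008, 0.075, 0.0024, -0.0022, 0, -0.1, 0.0026, -0.0008, 0.095, 0.0024, -0.0022, 0, -0.1, 0.0026, -0.0008, 0.107, 0.0024, -0.0022, 0, -0.1, 0.0026, -0.0008, 0.114, 0.0024, -0.0022, 0, -0.1, 0.0026, -0.0008, 0.117, 0.0024, -0.0022, 0, -0.1, 0.0026, -0.0008, 0.117, 0.0024, -0.0022, 0, -0.1]
}}

```text
clock: 19.2
tool_pos: [0.5085, 0.3687, 0.0462]
ee_rot: [[0.036, 0.999, 0.001], [0.999, -0.036, 0.001], [0.001, 0.001, -1.0]]
contact_force: [-0.1, 0.1, -0.4]
finger_gap: 0.0382
```

Run:
```python
from h import *
goal(.5077,.3683,.045,88)
```

```text
shift [-0.0004 -0.0008  0.0012] norm 0.001509471846846822 rot [ 0.001  -0.0006 -0.0015] t 19.2 F [-0.0796  0.126  -0.4284] p [0.5085 0.3687 0.0462] gap 0.038208188225724596
```

Emit:
{"op": "step_arm", "data": {
  "commands": [-0.0004, -0.0008, 0.001, 0, 0, 0, -0.4, -0.0004, -0.0008, 0.001, 0, 0, 0, -0.6, -0.0004, -0.0008, 0.001, 0, 0, 0, -1, -0.0004, -0.0008, 0.001, 0, 0, 0, -1, -0.0004, -0.0008, 0.001, 0, 0, 0, -1, -0.0004, -0.0008, 0.001, 0, 0, 0, -1, -0.0004, -0.0008, 0.001, 0, 0, 0, -1, -0.0004, -0.0008, 0.001, 0, 0, 0, -1],
  "grip_force": 50
}}

```text
clock: 19.87
tool_pos: [0.5082, 0.3689, 0.0468]
ee_rot: [[0.036, 0.999, 0.003], [0.999, -0.036, 0.002], [0.002, 0.003, -1.0]]
contact_force: [-2.0, 0.0, 5.9]
finger_gap: 0.0104
```

Emit:
{"op": "step_arm", "data": {
  "commands": [0, 0, -0.003, 0, 0, 0, -1, 0, 0, -0.008, 0, 0, 0, -1, 0, 0, -0.02, 0, 0, 0, -1, 0, 0, -0.04, 0, 0, 0, -1, 0, 0, -0.07, 0, 0, 0, -1, 0, 0, -0.1, 0, 0, 0, -1, 0, 0, -0.125, 0, 0, 0, -1, 0, 0, -0.13, 0, 0, 0, -1]
}}

```text
clock: 20.53
tool_pos: [0.5095, 0.3695, 0.1839]
ee_rot: [[0.036, 0.999, 0.01], [0.999, -0.036, 0.007], [0.008, 0.009, -1.0]]
contact_force: [0.5, 0.3, -0.4]
finger_gap: 0.0103
```

Run:
```python
from h import *
d=snap('wrist','w20'); P=pts(d)
s=arm.read_state();R=np.array(s['ee_rot']);p=np.array(s['tool_pos']);T=(P-p)@R
q=rect(T,.025,.046,(-.08,.08),(-.07,.07))
goal(.6,.2,.3,87)
```

```text
21077 c (0.3207855224609375, -0.4874076843261719) size (99.902587890625, 120.19615936279297) ang 89.85248565673828 zmed 0.03606628069488098 ctr [ 0.0003 -0.0006]
shift [-0.1653  0.0978 -0.1181] norm 0.22550913967395395 rot [ 0.0079 -0.0073  0.0164] t 20.5833 F [-0.2515  0.5161 -0.104 ] p [0.5091 0.3695 0.1823] gap 0.010179084456908268
```

View pics/w20.png

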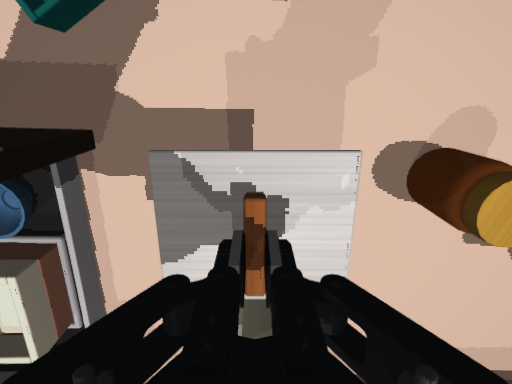

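Run:
```python
from h import *
goal(.6226,.0946,.20,86.95)
```

```text
shift [-0.2705  0.1234 -0.0187] norm 0.29795463176543063 rot [ 0.0078 -0.0073  0.0173] t 20.5833 F [-0.2515  0.5161 -0.104 ] p [0.5091 0.3695 0.1823] gap 0.010179084456908268
```

Emit:
{"op": "step_arm", "data": {
  "commands": [0, 0, -0.03, 0.0078, -0.0073, 0.0173, -1, -0.02, 0.008, -0.06, 0.0078, -0.0073, 0.0173, -1, -0.045, 0.02, -0.085, 0.0078, -0.0073, 0.0173, -1, -0.075, 0.034, -0.095, 0.0078, -0.0073, 0.0173, -1, -0.105, 0.048, -0.1, 0.0078, -0.0073, 0.0173, -1, -0.135, 0.062, -0.1, 0.0078, -0.0073, 0.0173, -1, -0.165, 0.075, -0.095, 0.0078, -0.0073, 0.0173, -1, -0.195, 0.089, -0.085, 0.0078, -0.0073, 0.0173, -1]
}}

```text
clock: 21.25
tool_pos: [0.5907, 0.1695, 0.2667]
ee_rot: [[0.053, 0.999, 0.001], [0.999, -0.053, 0.001], [0.001, 0.001, -1.0]]
contact_force: [-0.3, 0.2, -1.3]
finger_gap: 0.0103
```

Run:
```python
from h import *
goal(.6226,.0946,.18,86.95)
```

```text
shift [-0.0732  0.0357  0.0867] norm 0.11893068269686169 rot [ 0.0006 -0.0007  0.0003] t 21.25 F [-0.2555  0.237  -1.2907] p [0.5907 0.1695 0.2667] gap 0.010274321755496783
```

Emit:
{"op": "step_arm", "data": {
  "commands": [-0.025, 0.012, 0.02, 0, 0, 0, -1, -0.045, 0.022, 0.04, 0, 0, 0, -1, -0.06, 0.029, 0.055, 0, 0, 0, -1, -0.068, 0.033, 0.068, 0, 0, 0, -1, -0.0725, 0.0352, 0.078, 0, 0, 0, -1, -0.0732, 0.0357, 0.084, 0, 0, 0, -1, -0.0732, 0.0357, 0.0867, 0, 0, 0, -1, -0.0732, 0.0357, 0.0867, 0, 0, 0, -1]
}}

```text
clock: 21.92
tool_pos: [0.6223, 0.0955, 0.1797]
ee_rot: [[0.052, 0.999, 0.0], [0.999, -0.052, 0.001], [0.001, 0.0, -1.0]]
contact_force: [-0.5, -0.1, -2.2]
finger_gap: 0.0107
```

Run:
```python
from h import *
d=snap('wrist','w21'); P=pts(d)
rect(P,.083,.092,(.55,.7),(0.02,.17))
s=arm.read_state();R=np.array(s['ee_rot']);p=np.array(s['tool_pos']);T=(P-p)@R
q=rect(T,.03,.042,(-.08,.08),(-.07,.07))
q=q[(abs(q[:,0])>.02)]; A=np.c_[q[:,:2],np.ones(len(q))]; print('plane',np.linalg.lstsq(A,q[:,2],rcond=None)[0])
goal(.6226,.0946,.14,86.95)
```

```text
1781 c (576.7976684570312, 97.03764343261719) size (119.20502471923828, 9.346607208251953) ang 87.21435546875 zmed 0.08608657649455229 ctr [0.5769 0.097 ]
21054 c (0.1494140625, -0.9405136108398438) size (100.54469299316406, 119.93624114990234) ang 89.94300079345703 zmed 0.03842138392721591 ctr [ 0.0001 -0.0009]
plane [0.0017 0.0027 0.0385]
shift [-0.001   0.      0.0406] norm 0.040574742800823224 rot [ 0.0014 -0.001   0.0015] t 21.9667 F [ 0.0829  0.0477 -2.1064] p [0.6226 0.0955 0.1806] gap 0.01035839195584547
```

View pics/w21.png

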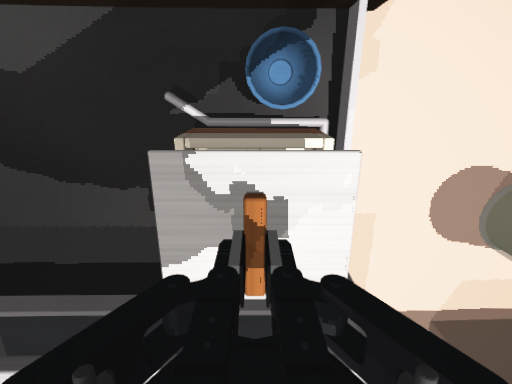

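Emit:
{"op": "step_arm", "data": {
  "commands": [-0.001, 0.0004, 0.008, 0.001, -0.001, 0.0015, -1, -0.001, 0.0004, 0.016, 0.001, -0.001, 0.0015, -1, -0.001, 0.0004, 0.023, 0.001, -0.001, 0.0015, -1, -0.001, 0.0004, 0.029, 0.001, -0.001, 0.0015, -1, -0.001, 0.0004, 0.034, 0.001, -0.001, 0.0015, -1, -0.001, 0.0004, 0.037, 0.001, -0.001, 0.0015, -1, -0.001, 0.0004, 0.039, 0.001, -0.001, 0.0015, -1, -0.001, 0.0004, 0.04, 0.001, -0.001, 0.0015, -1]
}}

```text
clock: 22.63
tool_pos: [0.6229, 0.0945, 0.1403]
ee_rot: [[0.053, 0.999, 0.0], [0.999, -0.053, -0.0], [-0.0, 0.0, -1.0]]
contact_force: [-0.0, -0.2, -1.7]
finger_gap: 0.0104
```

Run:
```python
from h import *
d=snap('wrist','w22'); P=pts(d)
goal(.623,.0946,.128,86.95)
```

```text
shift [0.0001 0.0001 0.0123] norm 0.012287000909952698 rot [ 0.0001  0.0002 -0.    ] t 22.6833 F [ 0.2238 -0.3974 -1.2867] p [0.6229 0.0945 0.1403] gap 0.010126555282539945
```

View pics/w22.png

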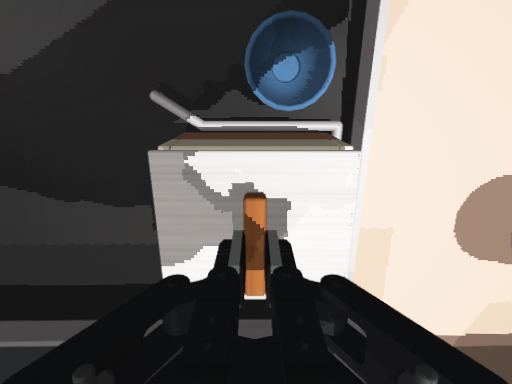

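Aligned. Lower to just before seating.

Emit:
{"op": "step_arm", "data": {
  "commands": [0, 0, 0.0015, 0, 0, 0, -1, 0, 0, 0.003, 0, 0, 0, -1, 0, 0, 0.0045, 0, 0, 0, -1, 0, 0, 0.006, 0, 0, 0, -1, 0, 0, 0.0075, 0, 0, 0, -1, 0, 0, 0.009, 0, 0, 0, -1, 0, 0, 0.0105, 0, 0, 0, -1, 0, 0, 0.011, 0, 0, 0, -1]
}}

```text
clock: 23.35
tool_pos: [0.6229, 0.0945, 0.129]
ee_rot: [[0.053, 0.999, -0.0], [0.999, -0.053, -0.0], [-0.0, -0.0, -1.0]]
contact_force: [0.3, -0.3, -2.5]
finger_gap: 0.0103
```

Run:
```python
from h import *
goal(.623,.0946,.128,86.95)
```

```text
shift [0.0001 0.0001 0.001 ] norm 0.0010093521669456576 rot [-0.0002  0.0002 -0.    ] t 23.35 F [ 0.3203 -0.2976 -2.5488] p [0.6229 0.0945 0.129 ] gap 0.010345207672788589
```

Emit:
{"op": "step_arm", "data": {
  "commands": [0, 0, 0.0004, 0, 0, 0, -1, 0, 0, 0.0008, 0, 0, 0, -1, 0, 0, 0.0012, 0, 0, 0, -1, 0, 0, 0.0015, 0, 0, 0, -1, 0, 0, 0.0018, 0, 0, 0, -1, 0, 0, 0.002, 0, 0, 0, -1, 0, 0, 0.002, 0, 0, 0, -1, 0, 0, 0.002, 0, 0, 0, -1]
}}

```text
clock: 24.02
tool_pos: [0.6229, 0.0945, 0.1278]
ee_rot: [[0.053, 0.999, 0.0], [0.999, -0.053, -0.0], [-0.0, 0.0, -1.0]]
contact_force: [-5.1, 0.1, 5.0]
finger_gap: 0.0102
```

Run:
```python
from h import *
goal(.623,.0946,.128,86.95)
d=snap('wrist','w23'); P=pts(d); rect(P,.088,.100,(.55,.7),(0.02,.17))
```

```text
shift [ 0.0002  0.0001 -0.0002] norm 0.0002627308034010211 rot [0.0004 0.0002 0.0001] t 24.0167 F [-5.0657  0.0836  5.0135] p [0.6229 0.0945 0.1278] gap 0.010168572435934118
21045 c (621.9461669921875, 94.7139663696289) size (119.93582153320312, 99.87678527832031) ang 87.12376403808594 zmed 0.09022700443580217 ctr [0.6206 0.0953]
```

View pics/w23.png

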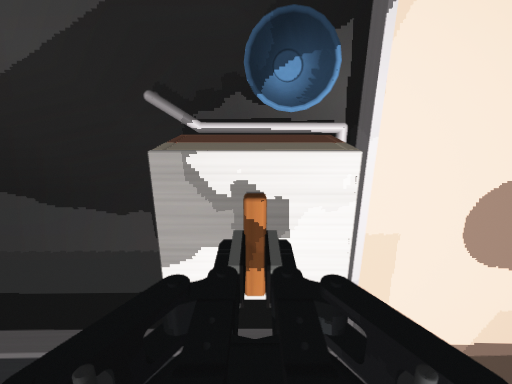

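Emit:
{"op": "step_arm", "data": {
  "commands": [0, 0, -0.0005, 0, 0, 0, -0.8, 0, 0, -0.0005, 0, 0, 0, -0.5, 0, 0, -0.0005, 0, 0, 0, -0.1, 0, 0, -0.0005, 0, 0, 0, -0.1, 0, 0, -0.004, 0, 0, 0, -0.1, 0, 0, -0.01, 0, 0, 0, -0.1, 0, 0, -0.02, 0, 0, 0, -0.1, 0, 0, -0.035, 0, 0, 0, -0.1]
}}

```text
clock: 24.73
tool_pos: [0.6225, 0.0944, 0.1628]
ee_rot: [[0.053, 0.999, -0.001], [0.999, -0.053, -0.001], [-0.001, -0.001, -1.0]]
contact_force: [1.0, 0.6, 0.3]
finger_gap: 0.0386
```

Run:
```python
from h import *
d=snap('wrist','w24'); P=pts(d); rect(P,.088,.095,(.55,.7),(0.02,.17)); q=rect(P,.083,.0875,(.55,.7),(0.02,.17))
q=P[(P[...,2]>.087)&(P[...,2]<.094)&(P[...,0]>.55)&(P[...,0]<.69)&(P[...,1]>.03)&(P[...,1]<.16)]
A=np.c_[q[:,:2]-[.62,.09],np.ones(len(q))]; print('plane',np.linalg.lstsq(A,q[:,2],rcond=None)[0])
goal(.50,.0,.35,86.95)
```

```text
17194 c (622.0057373046875, 94.64218139648438) size (120.05048370361328, 99.74266052246094) ang 87.0441665649414 zmed 0.09023832037249385 ctr [0.6218 0.0949]
180 c (572.4996948242188, 97.83737182617188) size (116.99139404296875, 0.8765581250190735) ang 86.74107360839844 zmed 0.08409018584608233 ctr [0.5727 0.0978]
plane [ 0.001  -0.0002  0.0902]
shift [-0.1008 -0.118  -0.1829] norm 0.2398510972117412 rot [ 0.0051 -0.0004  0.0003] t 24.7833 F [0.3761 0.4799 3.9518] p [0.6241 0.0944 0.1677] gap 0.03839862312128805
```

View pics/w24.png

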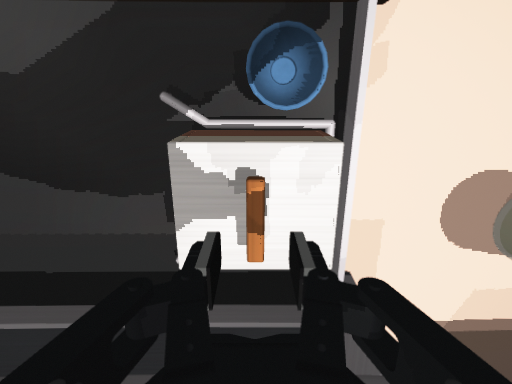

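Emit:
{"op": "step_arm", "data": {
  "commands": [0, 0, -0.03, 0.005, 0, 0, -0.3, 0, 0, -0.07, 0.005, 0, 0, -0.6, -0.01, -0.02, -0.1, 0.005, 0, 0, -1, -0.03, -0.05, -0.12, 0.005, 0, 0, -1, -0.05, -0.085, -0.12, 0.005, 0, 0, -1, -0.065, -0.12, -0.12, 0.005, 0, 0, -1, -0.08, -0.155, -0.12, 0.005, 0, 0, -1, -0.09, -0.185, -0.12, 0.005, 0, 0, -1]
}}

```text
clock: 25.45
tool_pos: [0.4322, 0.0131, 0.2881]
ee_rot: [[0.054, 0.999, 0.003], [0.999, -0.054, 0.001], [0.001, 0.003, -1.0]]
contact_force: [-1.2, 0.5, 0.9]
finger_gap: -0.0004
```

Run:
```python
from h import *
d=snap('wrist','w25')
goal(.40,-.0097,.115,86.9)
```

```text
shift [-0.0237 -0.0289  0.1749] norm 0.17883823426044404 rot [ 0.0055 -0.0032  0.0002] t 25.5 F [ 0.9905 -0.7731  2.3985] p [0.4291 0.0119 0.2901] gap -7.97536497859361e-05
```

View pics/w25.png

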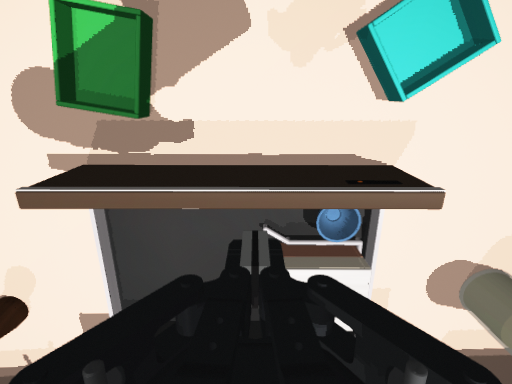

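Emit:
{"op": "step_arm", "data": {
  "commands": [-0.012, -0.02, 0, 0.0055, -0.003, 0, -1, -0.0237, -0.0325, 0, 0.0055, -0.003, 0, -1, -0.0237, -0.0325, 0.02, 0.0055, -0.003, 0, -1, -0.0237, -0.0325, 0.055, 0.0055, -0.003, 0, -1, -0.0237, -0.0325, 0.09, 0.0055, -0.003, 0, -1, -0.0237, -0.0325, 0.125, 0.0055, -0.003, 0, -1, -0.0237, -0.0325, 0.155, 0.0055, -0.003, 0, -1, -0.0237, -0.0325, 0.1749, 0.0055, -0.003, 0, -1]
}}

```text
clock: 26.17
tool_pos: [0.3955, -0.0096, 0.1127]
ee_rot: [[0.054, 0.999, -0.001], [0.999, -0.054, 0.0], [0.0, -0.001, -1.0]]
contact_force: [-0.8, -0.9, -0.5]
finger_gap: 0.0
```

Run:
```python
from h import *
d=snap('wrist','w26')
d=snap('side','s26')
cv2.imwrite('pics/s26c.png',cv2.resize(d['color'][80:300,100:400,::-1],None,fx=2.6,fy=2.6,interpolation=cv2.INTER_CUBIC))
goal(.425,-.0111,.115,86.9)
```

```text
shift [ 0.0004  0.0302 -0.0027] norm 0.030277936641926538 rot [-0.0044  0.0012  0.    ] t 26.2667 F [-0.6947  0.1858 -0.227 ] p [ 0.3949 -0.0099  0.1124] gap 4.224220415859218e-05
```

View pics/s26c.png

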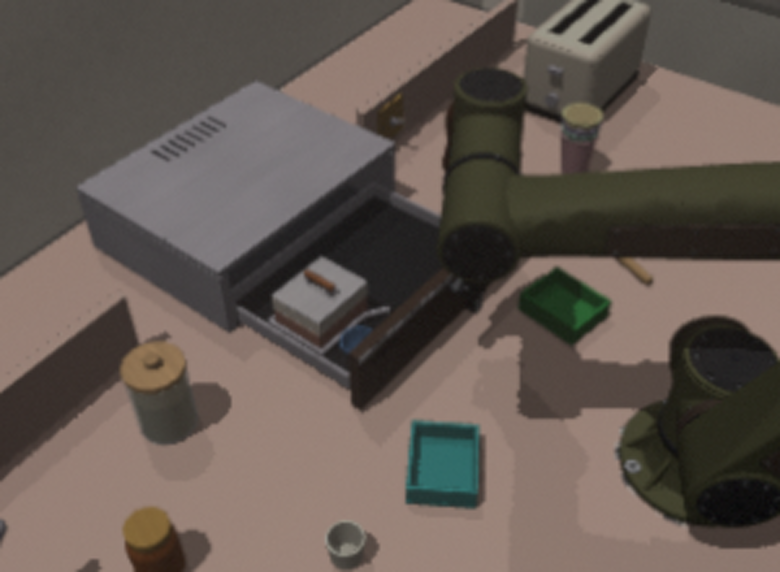

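View pics/w26.png

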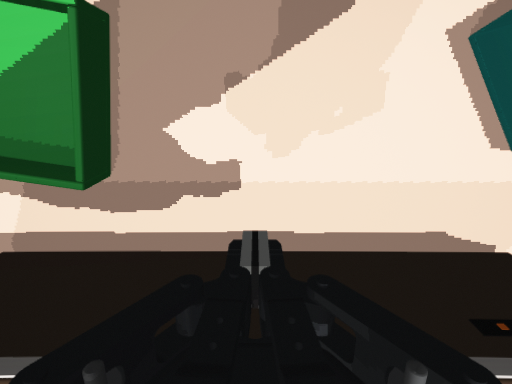

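Emit:
{"op": "step_arm", "data": {
  "commands": [0, 0.008, -0.005, -0.0044, 0.001, 0, -1, 0, 0.018, -0.005, -0.0044, 0.001, 0, -1, 0, 0.026, -0.005, -0.0044, 0.001, 0, -1, 0, 0.031, -0.005, -0.0044, 0.001, 0, -1, 0, 0.035, -0.005, -0.0044, 0.001, 0, -1, 0, 0.039, -0.005, -0.0044, 0.001, 0, -1, 0, 0.043, -0.005, -0.0044, 0.001, 0, -1, 0, 0.047, -0.005, -0.0044, 0.001, 0, -1]
}}

```text
clock: 26.93
tool_pos: [0.4417, -0.0125, 0.1182]
ee_rot: [[0.054, 0.999, -0.001], [0.999, -0.054, -0.0], [-0.0, -0.001, -1.0]]
contact_force: [-5.2, 0.5, 3.4]
finger_gap: 0.0002
```

Run:
```python
from h import *
goal(.69,-.0255,.118,86.9)
```

```text
shift [ 0.0004  0.2486 -0.0001] norm 0.24860428592304007 rot [-0.0008  0.0004  0.0002] t 26.9333 F [-5.2332  0.5471  3.4355] p [ 0.4417 -0.0125  0.1182] gap 0.0001682903714105123
```

Emit:
{"op": "step_arm", "data": {
  "commands": [0, 0.006, 0, -0.0008, 0, 0, -1, 0, 0.014, 0, -0.0008, 0, 0, -1, 0, 0.024, 0, -0.0008, 0, 0, -1, 0, 0.034, 0, -0.0008, 0, 0, -1, 0, 0.044, 0, -0.0008, 0, 0, -1, 0, 0.054, 0, -0.0008, 0, 0, -1, 0, 0.064, 0, -0.0008, 0, 0, -1, 0, 0.074, 0, -0.0008, 0, 0, -1]
}}

```text
clock: 27.6
tool_pos: [0.5152, -0.0166, 0.1182]
ee_rot: [[0.054, 0.999, -0.003], [0.999, -0.054, -0.001], [-0.001, -0.003, -1.0]]
contact_force: [-5.8, 1.6, 3.1]
finger_gap: 0.0002
```

Run:
```python
from h import *
goal(.69,-.0255,.118,86.9)
```

```text
shift [ 0.0005  0.175  -0.0003] norm 0.17504197145075706 rot [-0.0028  0.0007  0.0003] t 27.6 F [-5.8138  1.6498  3.0585] p [ 0.5152 -0.0166  0.1182] gap 0.00018340371849184285
```

Emit:
{"op": "step_arm", "data": {
  "commands": [0, 0.01, 0, -0.0028, 0, 0, -1, 0, 0.02, 0, -0.0028, 0, 0, -1, 0, 0.03, 0, -0.0028, 0, 0, -1, 0, 0.04, 0, -0.0028, 0, 0, -1, 0, 0.05, 0, -0.0028, 0, 0, -1, 0, 0.06, 0, -0.0028, 0, 0, -1, 0, 0.07, 0, -0.0028, 0, 0, -1, 0, 0.078, 0, -0.0028, 0, 0, -1]
}}

```text
clock: 28.27
tool_pos: [0.593, -0.0209, 0.1182]
ee_rot: [[0.054, 0.999, -0.002], [0.999, -0.054, -0.001], [-0.001, -0.002, -1.0]]
contact_force: [-6.2, 1.0, 3.1]
finger_gap: 0.0003
```

Run:
```python
from h import *
goal(.69,-.0255,.118,86.9)
snap('wrist','w27'); snap('top','t27')
```

```text
shift [0.0006 0.0971 0.    ] norm 0.09707100837693937 rot [-0.002   0.0012  0.0004] t 28.2667 F [-6.1806  0.9507  3.07  ] p [ 0.593  -0.0209  0.1182] gap 0.000346812632122862
```

View pics/w27.png

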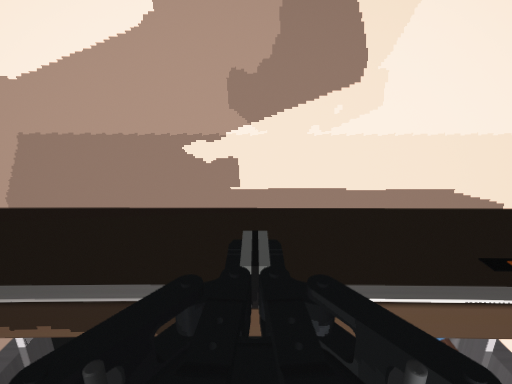

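View pics/t27.png

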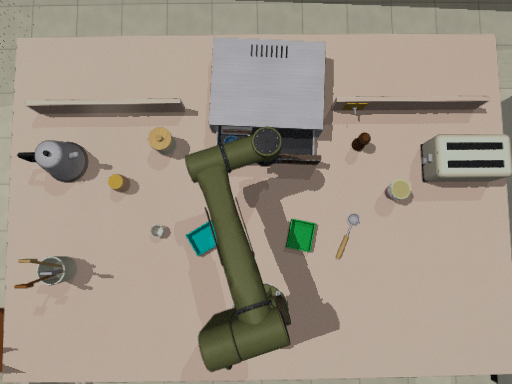

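Emit:
{"op": "step_arm", "data": {
  "commands": [0, 0.01, 0, -0.002, 0, 0, -1, 0, 0.02, 0, -0.002, 0, 0, -1, 0, 0.03, 0, -0.002, 0, 0, -1, 0, 0.04, 0, -0.002, 0, 0, -1, 0, 0.05, 0, -0.002, 0, 0, -1, 0, 0.06, 0, -0.002, 0, 0, -1, 0, 0.068, 0, -0.002, 0, 0, -1, 0, 0.074, 0, -0.002, 0, 0, -1]
}}

```text
clock: 29.03
tool_pos: [0.6677, -0.0249, 0.1181]
ee_rot: [[0.054, 0.999, 0.001], [0.999, -0.054, -0.001], [-0.001, 0.001, -1.0]]
contact_force: [-6.4, 0.4, 2.2]
finger_gap: -0.0001
```

Emit:
{"op": "step_arm", "data": {
  "commands": [0, 0.003, 0, -0.002, 0, 0, -1, 0, 0.005, 0, -0.002, 0, 0, -1, 0, 0.007, 0, -0.002, 0, 0, -1, 0, 0.009, 0, -0.002, 0, 0, -1, 0, 0.011, 0, -0.002, 0, 0, -1, 0, 0.013, 0, -0.002, 0, 0, -1, 0, 0.015, 0, -0.002, 0, 0, -1, 0, 0.017, 0, -0.002, 0, 0, -1]
}}

```text
clock: 29.7
tool_pos: [0.6841, -0.0258, 0.118]
ee_rot: [[0.054, 0.999, 0.002], [0.999, -0.054, -0.001], [-0.001, 0.002, -1.0]]
contact_force: [-5.3, 1.1, 1.8]
finger_gap: -0.0002
```

Run:
```python
from h import *
goal(.70,-.0261,.118,86.9)
```

```text
shift [0.0006 0.0159 0.    ] norm 0.015937129411948973 rot [0.0017 0.0013 0.0001] t 29.7 F [-5.3044  1.0629  1.8425] p [ 0.6841 -0.0258  0.118 ] gap -0.00017542894765039014
```

Emit:
{"op": "step_arm", "data": {
  "commands": [0, 0.001, 0, 0, 0, 0, -1, 0, 0.002, 0, 0, 0, 0, -1, 0, 0.003, 0, 0, 0, 0, -1, 0, 0.004, 0, 0, 0, 0, -1, 0, 0.005, 0, 0, 0, 0, -1, 0, 0.006, 0, 0, 0, 0, -1, 0, 0.007, 0, 0, 0, 0, -1, 0, 0.008, 0, 0, 0, 0, -1]
}}

```text
clock: 30.37
tool_pos: [0.6916, -0.0263, 0.118]
ee_rot: [[0.054, 0.999, 0.001], [0.999, -0.054, -0.001], [-0.001, 0.001, -1.0]]
contact_force: [-5.3, 0.8, 1.5]
finger_gap: -0.0001
```

Run:
```python
from h import *
goal(.70,-.0261,.118,86.9)
snap('wrist','w28')
```

```text
shift [0.0006 0.0084 0.0001] norm 0.008413449597428705 rot [0.0009 0.0014 0.0002] t 30.3667 F [-5.2535  0.8155  1.5287] p [ 0.6916 -0.0263  0.118 ] gap -0.00013800439696266318
```

View pics/w28.png

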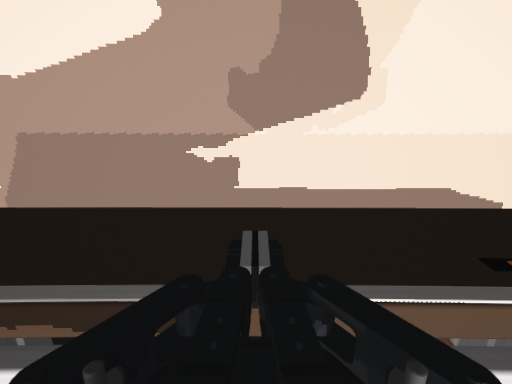

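Emit:
{"op": "step_arm", "data": {
  "commands": [0, 0.001, 0, 0, 0, 0, -1, 0, 0.002, 0, 0, 0, 0, -1, 0, 0.003, 0, 0, 0, 0, -1, 0, 0.004, 0, 0, 0, 0, -1, 0, 0.005, 0, 0, 0, 0, -1, 0, 0.006, 0, 0, 0, 0, -1, 0, 0.007, 0, 0, 0, 0, -1, 0, 0.008, 0, 0, 0, 0, -1]
}}

```text
clock: 31.08
tool_pos: [0.6969, -0.0266, 0.1181]
ee_rot: [[0.054, 0.999, -0.006], [0.999, -0.054, -0.002], [-0.002, -0.006, -1.0]]
contact_force: [-21.7, 4.5, 8.7]
finger_gap: 0.0003
```

Run:
```python
from h import *
goal(.70,-.0261,.118,86.9)
s=arm.read_state(); print(s['joint_pos'])
```

```text
shift [0.0006 0.0031 0.    ] norm 0.0031388754135286876 rot [-0.0058  0.0021  0.0005] t 31.0833 F [-21.6814   4.4945   8.7399] p [ 0.6969 -0.0266  0.1181] gap 0.00033382176334746807
[ 0.2476  0.3248  0.1552  0.0003 -1.4074 -1.8721]
```

End stop reached: the force jumped to 22 N and motion stopped after about 0.263 m of travel. Back off.

Emit:
{"op": "step_arm", "data": {
  "commands": [0, -0.005, 0, 0, 0, 0, -1, 0, -0.015, 0, 0, 0, 0, -1, 0, -0.03, 0, 0, 0, 0, -1, 0, -0.05, 0, 0, 0, 0, -1, 0, -0.08, -0.02, 0, 0, 0, -1, 0, -0.11, -0.05, 0, 0, 0, -1, 0, -0.14, -0.09, 0, 0, 0, -1, 0, -0.17, -0.13, 0, 0, 0, -1]
}}

```text
clock: 31.75
tool_pos: [0.5372, -0.0179, 0.2363]
ee_rot: [[0.054, 0.999, -0.004], [0.999, -0.054, -0.002], [-0.002, -0.004, -1.0]]
contact_force: [0.6, 0.4, 1.0]
finger_gap: -0.0001
```

Emit:
{"op": "step_arm", "data": {
  "commands": [0, -0.03, -0.03, 0, 0, 0, -1, 0, -0.06, -0.05, 0, 0, 0, -1, 0, -0.08, -0.06, 0, 0, 0, -1, 0, -0.09, -0.06, 0, 0, 0, -1, 0, -0.09, -0.06, 0, 0, 0, -1, 0, -0.09, -0.06, 0, 0, 0, -1, 0, -0.09, -0.06, 0, 0, 0, -1, 0, -0.09, -0.06, 0, 0, 0, -1]
}}

```text
clock: 32.42
tool_pos: [0.4481, -0.013, 0.2957]
ee_rot: [[0.054, 0.999, -0.005], [0.999, -0.054, -0.002], [-0.003, -0.005, -1.0]]
contact_force: [0.7, 0.3, -0.3]
finger_gap: -0.0002
```

Run:
```python
from h import *
st()
d=snap('wrist','w29');P=pts(d)
q=rect(P,.118,.134,(.6,.8),(-.3,.25)); 
for f,lo,hi,x in (('panel top',.12,.134,(.6,.78)),('housing top',.134,.148,(.6,.8))):
    m=(P[...,2]>lo)&(P[...,2]<hi)&(P[...,0]>x[0])&(P[...,0]<x[1])&(abs(P[...,1]+.15)<.02); print(f,m.sum(),P[m][:,0].min() if m.any() else None,P[m][:,0].max() if m.any() else None)
snap('side','s29');snap('top','t29')
```

```text
clock 32.4167
joint_pos [0.4246471004477801, -0.3560903489580882, -0.19428726356488885, -0.00010062832278416127, -1.7384228568270963, -2.049480705871253]
tool_pos [0.4480762103249885, -0.013017135169749653, 0.29572842907296776]
ee_rot [[0.054, 0.9985, -0.0053], [0.9985, -0.054, -0.0023], [-0.0026, -0.0052, -1.0]]
contact_force [0.7380820683751005, 0.3225595412948833, -0.3468528435439458]
finger_gap -0.0001553549258177787
few 0
panel top 0 None None
housing top 0 None None
```

View pics/w29.png

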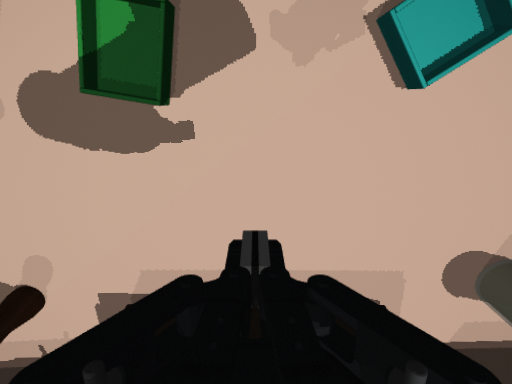

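View pics/s29.png

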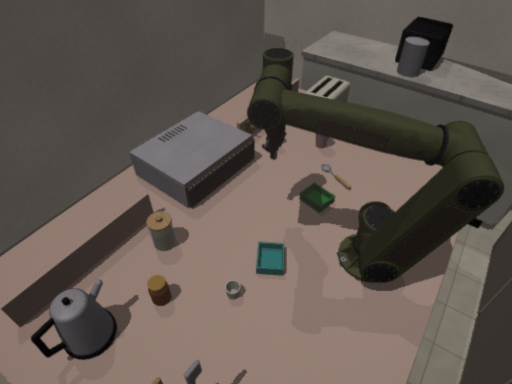

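Run:
```python
from h import *
a=-0.0543; ex=np.array([np.cos(a),np.sin(a)]); ey=np.array([-ex[1],ex[0]]); o=np.array([.4459,-.0122])
for f in ('top0','t29','w2'):
    d=load(f);P=pts(d)
    U=(P[...,:2]-o)@ex; V=(P[...,:2]-o)@ey
    for n,lo,hi in (('panel',.116,.134),('housing',.134,.15)):
        m=(P[...,2]>lo)&(P[...,2]<hi)&(abs(V)<.2)&(U>-.05)&(U<.7)&(abs(V)>.08)
        if m.sum()>20: print(f,n,m.sum(),'u',np.percentile(U[m],[2,50,98]))
d=load('t29');cv2.imwrite('pics/t29c.png',cv2.resize(d['color'][20:220,130:400,::-1],None,fx=2.8,fy=2.8,interpolation=cv2.INTER_CUBIC))
d=load('s29');cv2.imwrite('pics/s29c.png',cv2.resize(d['color'][100:220,120:290,::-1],None,fx=4,fy=4,interpolation=cv2.INTER_CUBIC))
```

```text
top0 panel 802 u [-0.0035  0.3331  0.6318]
top0 housing 4826 u [0.2827 0.4557 0.634 ]
t29 panel 837 u [0.2585 0.3289 0.6237]
t29 housing 4786 u [0.2834 0.4561 0.634 ]
w2 panel 4126 u [-0.0006  0.0103  0.284 ]
w2 housing 2352 u [0.283  0.3035 0.3418]
```

View pics/t29c.png

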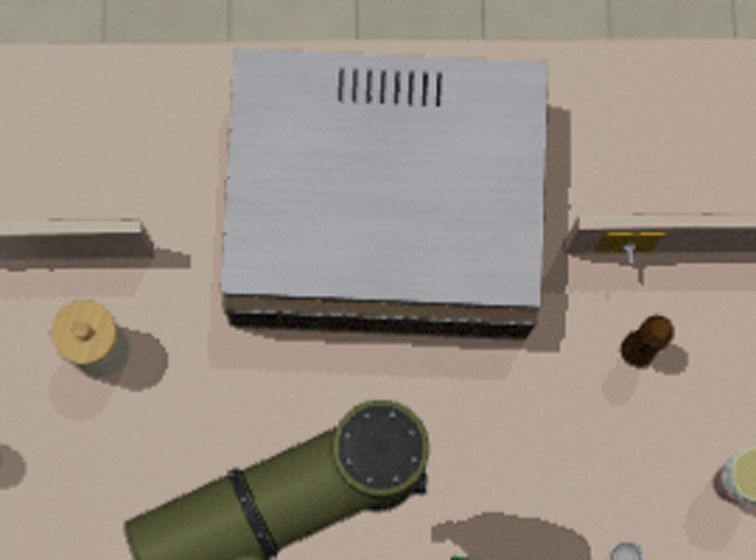

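View pics/s29c.png

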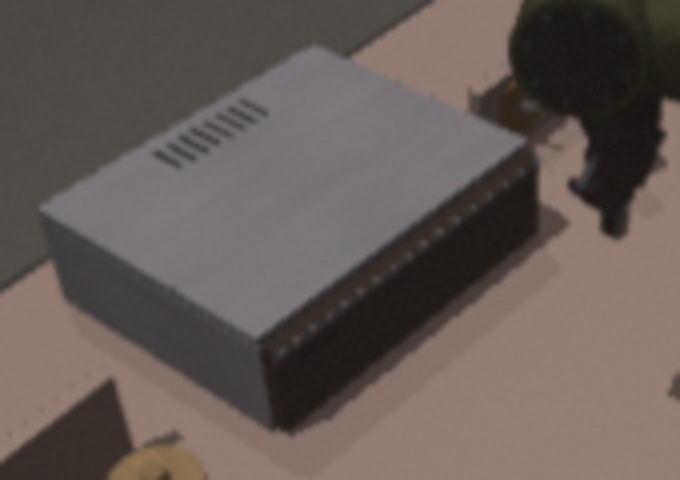

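```bash
python3 -c "
from h import *
arm.hand_in(); print('ok')"
```

```text
the job is handed in; nothing more can be done
ok
```

The set is stacked in the rack and the drawer is shut. I handed the job in at about 32.5 s of the 72 s; the hand-in gives no verdict.

- **Dish:** I slid it into the rack with the fingers spread inside it, until it met the end rail. It ended about 2–3 mm past the estimated home point toward that rail (limit 6 mm), square to within about 0.1°. During the first 35 mm and the start of the main slide the wrist carried most of its weight, so it may have been slightly unloaded. The rim height stayed at 58 mm, so it did not visibly lift.
- **Tray:** It sits in the dish with its rim at 86 mm, as expected, and its centre within about 0.5 mm of the dish's.
- **Lid:** It sits in the tray with its plate top at 90.2 mm, level to 0.001 rad and within about 1 mm of centre. The wrist showed a 5 N sideways force as it seated; a picture after letting go showed the lid still in place.
- **Drawer:** I pushed it at no more than 0.12 m/s. It stopped with the force rising to 22 N after about 0.262 m. The top view shows the panel's inner face level with the housing front to within 1–2 mm.
- **Not checked:** I could not see the stack, or the blue bowl, once the drawer was shut. In the last clear pictures before it shut, the bowl was upright and in place. Bystanders on the counter looked undisturbed in the last pictures, but I did not measure their positions.

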